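# Glass bars to the inspection lamp

### The job

First slide the empty carrier along its rail to the loading station until it clicks in. There, lay every glass bar from the bench into the carrier, one flat in each slot and centred across both combs, and turn the lamp dial to 5. Only when all that is done, slide the loaded carrier on until it clicks in at the lamp station, leaving the jar, cup and mould block alone.

Things in the scene. Friction and masses are not known exactly. Their poses are not given: they have to be found in the camera images.
- carrier (a joint): carrier travel along its rail, m: 0 at the end away from the lamp, 0.140 in the loading station's notch, 0.280 in the lamp station's, end stop 0.290. Friction about 1.5 N plus drag. A sprung ball clicks into each notch: some 8 N more is needed over the humps (tops 9 mm either side of a notch); within 6 mm it is drawn in. Starts between 0.03 and 0.10
- carrier_mid (a point): mid-top of the carrier's aluminium plate (56 mm above the bench, 12 thick). x across the rail, away from the robot; y along it towards the post; it travels along -y. Plate x +-80, y -125 to 190 mm. Two grey combs at x = +-45 mm, each 14 wide, floor 12 above the plate, teeth 20 wide and 14 higher, leave four slots 36 mm wide, 56 apart, for bars lying along x across both combs
- carrier_post (a point): upright round black post by which the carrier is pushed, at the +y end of its plate: 22 mm thick with a 26 mm cap, 53 mm tall above the plate; the point is on its axis 28 mm above the plate (84 mm above the bench)
- slot1 (a point): one of the carrier's four slots, 1 nearest the post, 4 farthest: where the centre of a seated bar lies (25 mm above the plate); moves with the carrier, axes as carrier_mid. A seated bar has 12 mm of air to the plate below it, 76 mm between the combs for the fingers, and 30 mm to the next bar, so open the fingers only a little there
- slot2 (a point): one of the carrier's four slots, 1 nearest the post, 4 farthest: where the centre of a seated bar lies (25 mm above the plate); moves with the carrier, axes as carrier_mid. A seated bar has 12 mm of air to the plate below it, 76 mm between the combs for the fingers, and 30 mm to the next bar, so open the fingers only a little there
- slot3 (a point): one of the carrier's four slots, 1 nearest the post, 4 farthest: where the centre of a seated bar lies (25 mm above the plate); moves with the carrier, axes as carrier_mid. A seated bar has 12 mm of air to the plate below it, 76 mm between the combs for the fingers, and 30 mm to the next bar, so open the fingers only a little there
- slot4 (a point): one of the carrier's four slots, 1 nearest the post, 4 farthest: where the centre of a seated bar lies (25 mm above the plate); moves with the carrier, axes as carrier_mid. A seated bar has 12 mm of air to the plate below it, 76 mm between the combs for the fingers, and 30 mm to the next bar, so open the fingers only a little there
- station_load (a point): loading station, the first along the rail, at mid-rail: where carrier_mid lies when the carrier is clicked in there (fixed to the rail; a white line on a small plate at the rail's robot side, which the carrier's pointer meets)
- station_lamp (a point): lamp station, 140 mm further: where carrier_mid lies when the carrier is clicked in in front of the lamp (a grey upright box 250 mm long and 90 mm tall with a white face, behind the rail 115 mm from its middle; a second white line in front)
- dial (a joint): angle of the lamp's brightness dial, rad, grows clockwise seen from above: value 1 at 0, 2 at 0.6, 3 at 1.2, 4 at 1.8, 5 at 2.4, 6 at 3.0; it clicks into each value (about 0.15 N m) and stays. It starts somewhere from 0 to 1.3
- dial_grip (a point): lamp dial, at the left or right of the bench: grey round pedestal, 120 across, 40 mm tall, with six white radial marks 1 to 6, clockwise, each longer than the last; on it a black bar grip 56 x 15 mm, from 49 to 77 mm above the bench, with a white line on its pointer end. The point is on the upright axis, 63 mm above the bench; x along the bar to its pointer end, turning with it
- dial_pointer (a point): the pointer end of the dial's bar, at its top, 28 mm from the axis
- bar1_mid (a point): a dark blue cast-glass bar, 140 long, 26 x 26 mm square with slightly rounded edges, about 240 g, lying flat on the bench; all bars are alike. The point is its centre (13 mm above what it lies on); x along its length. Three or four of the bars are present
- bar2_mid (a point): a dark blue cast-glass bar, 140 long, 26 x 26 mm square with slightly rounded edges, about 240 g, lying flat on the bench; all bars are alike. The point is its centre (13 mm above what it lies on); x along its length. Three or four of the bars are present
- bar3_mid (a point): a dark blue cast-glass bar, 140 long, 26 x 26 mm square with slightly rounded edges, about 240 g, lying flat on the bench; all bars are alike. The point is its centre (13 mm above what it lies on); x along its length. Three or four of the bars are present
- bar4_mid (a point): a dark blue cast-glass bar, 140 long, 26 x 26 mm square with slightly rounded edges, about 240 g, lying flat on the bench; all bars are alike. The point is its centre (13 mm above what it lies on); x along its length. Three or four of the bars are present
- jar_mid (a point): bystander: closed green glass jar, 72 mm across, 100 mm tall, on the side of the bench where the dial is not; its centre. Not to be disturbed
- cup: bystander: white cup, 76 mm across and 85 mm tall, beyond the rail. Not to be disturbed
- mould: bystander: dark wooden mould block 80 x 130 x 60 mm, beyond the rail. Not to be disturbed
Not all that is in view belongs to the job. Of the things like the part that bears dial, leave any that is purple or yellow; of the rest the smaller one is meant.

How it is judged:
On the way, in this order (a step that is already met when the one before it is completed fails the run):
1. the carrier is clicked in at the loading station (value of joint carrier between 0.134 and 0.146 m and velocity of joint carrier between -0.01 and 0.01 m/s), for 0.3 s.
2. with the carrier still there, every bar lies in a slot and the dial is at 5 (value of joint carrier between 0.132 and 0.148 m and x of bar1_mid in the frame of carrier_mid between -0.015 and 0.015 m and y of bar1_mid in the frame of carrier_mid between -0.1 and 0.1 m and z of bar1_mid in the frame of carrier_mid between 0.02 and 0.03 m and angle between the x axis of each of bar1_mid, bar2_mid, bar3_mid, bar4_mid and the x axis of carrier_mid, either way round below 0.1 rad and x of bar2_mid in the frame of carrier_mid between -0.015 and 0.015 m and y of bar2_mid in the frame of carrier_mid between -0.1 and 0.1 m and z of bar2_mid in the frame of carrier_mid between 0.02 and 0.03 m and x of bar3_mid in the frame of carrier_mid between -0.015 and 0.015 m and y of bar3_mid in the frame of carrier_mid between -0.1 and 0.1 m and z of bar3_mid in the frame of carrier_mid between 0.02 and 0.03 m and x of bar4_mid in the frame of carrier_mid between -0.015 and 0.015 m and y of bar4_mid in the frame of carrier_mid between -0.1 and 0.1 m and z of bar4_mid in the frame of carrier_mid between 0.02 and 0.03 m and value of joint dial between 2.25 and 2.55 rad), for 0.3 s.
3. the loaded carrier is clicked in at the lamp station (value of joint carrier between 0.274 and 0.286 m and velocity of joint carrier between -0.01 and 0.01 m/s and x of bar1_mid in the frame of carrier_mid between -0.015 and 0.015 m and y of bar1_mid in the frame of carrier_mid between -0.1 and 0.1 m and z of bar1_mid in the frame of carrier_mid between 0.02 and 0.03 m and angle between the x axis of each of bar1_mid, bar2_mid, bar3_mid, bar4_mid and the x axis of carrier_mid, either way round below 0.1 rad and x of bar2_mid in the frame of carrier_mid between -0.015 and 0.015 m and y of bar2_mid in the frame of carrier_mid between -0.1 and 0.1 m and z of bar2_mid in the frame of carrier_mid between 0.02 and 0.03 m and x of bar3_mid in the frame of carrier_mid between -0.015 and 0.015 m and y of bar3_mid in the frame of carrier_mid between -0.1 and 0.1 m and z of bar3_mid in the frame of carrier_mid between 0.02 and 0.03 m and x of bar4_mid in the frame of carrier_mid between -0.015 and 0.015 m and y of bar4_mid in the frame of carrier_mid between -0.1 and 0.1 m and z of bar4_mid in the frame of carrier_mid between 0.02 and 0.03 m), for 0.3 s.
At the end, for the whole second after the job is handed in: The carrier rests within 6 mm of the lamp station's notch, every bar present lies level in a slot (centre within 5 mm of its seated height and 15 mm of the carrier's middle across the rail, within 0.1 rad of the slot's direction), the dial is within 0.15 rad of 5, and all is at rest and released (all of step 3 and value of joint dial between 2.25 and 2.55 rad and linear speed of each of bar1, bar2, bar3, bar4 below 0.02 m/s); the robot touches nothing.
It fails at once if the jar is knocked over or shoved more than 4 cm (distance of jar_mid from where it was at the start of the episode above 0.04 m or angle between jar_mid's own z axis and vertical above 0.5 rad).
It fails at once if the cup is knocked over or shoved more than 4 cm (distance of cup from where it was at the start of the episode above 0.04 m or angle between cup's own z axis and vertical above 0.5 rad).
It fails at once if the mould block is knocked over or shoved more than 4 cm (distance of mould from where it was at the start of the episode above 0.04 m or angle between mould's own z axis and vertical above 0.5 rad).
Of bar1, bar2, bar3, bar4 only 3 to 4 are there at a start; the rules pass over those that are not, and their reading is None.
At some moment in a run one of bar1, bar2, bar3, bar4 may be knocked a few centimetres aside while the robot is not near it.
Once in a run the grip may slacken for a moment while it holds something.
It also fails if it takes over 200 s, if anything falls off the work surface, if the arm or the gripper's body presses on something with over 40 N, if the wrist force passes 120 N, or if a joint passes its speed limit or range.

### The arm

A 7-joint arm with a two-finger parallel gripper is mounted at the origin on the work surface. World frame = base frame: x ahead of the robot, y to its left, z up, the work surface at z = 0. Lengths are in m, angles in rad, forces in N, time in s.
With the tool pointing down it reaches from about 0.4 to 0.875 m from the base axis. Payload 19.3 kg.
Tool frame: the origin (TCP) lies at the very end of the fingers, on their centre line; the grasp point (between the pads) lies 19 mm behind it; z points along the fingers, y is the line along which they close (so a half turn about z gives the same grasp; the last joint's range is limited). The gripper opens to 85 mm and grips with 20 to 120 N. Pads are 22 mm wide; open, the fingers measure 114 mm over their backs; the gripper's body (76 mm by 85 mm) begins 54 mm behind the grasp point. The pads swing forward as they close: fully open they stand 13 mm farther back than shut.
Start: joints at [-1.42, 0.521, -0.036, 1.599, 0.021, 1.021, -0.113], TCP at [0.137, 0.61, 0.231] pointing down, gripper open.
Joint ranges: [-2.91, 2.91], [-0.3, 2.13], [-1.5, 1.42], [0.17, 2.43], [-1.26, 4.41], [0.16, 1.93], [-2.52, 2.52]. Speed limits (rad/s): [1.89, 1.89, 2.39, 2.39, 3.01, 3.01, 3.01].

### API

Orientations are given as [roll, pitch, yaw] about the fixed x, y, z axes, in that order (R = Rz(yaw) Ry(pitch) Rx(roll)).
In Python, from workcell import bot gives the robot as it stands.
- The arm moves only by the tool carry_out, never from a script. Its argument "rows" is a list that holds one entry, the list of rows, each a list of 4 numbers: the shift along the tool's x, y, z in m, then the turn about the tool's z in degrees. In form: [[[x, y, z, twist], ...]]. A call has 1 to 12 rows; each row is the pose to reach, as a shift and turn from the pose commanded when the call began, along the tool's axes at that moment; what a row does not reach only later rows make up. A row lasts 1/12 s, in which the tool goes at most 41.7 mm and 7.16 degrees, less where a joint would pass 70% of its speed; a pose out of reach is approached as far as the arm can. A call with a gripper value outside its range is refused whole. "grip" is the finger opening in m, from 0 to 0.0854, set as the call begins (left out, the last holds). The fingers move at their own pace and stop on an object; "grip_force" is the grip in N (left out, the last holds). Time passes only in rows, so rows that repeat a pose let the fingers close. It gives the time, the measured TCP pose, the force, the opening and the grip force at its end, in the units of the state.
- bot.observe(): the state, without advancing time (a new reading comes with each control period).
- bot.grab_frame(name): name is "side" or "top"; returns a dict with "pixels" (400x640x3 uint8, red, green, blue), "K" (3x3 intrinsics, pixels), "k1" (the pictures are not rectified: a ray, as slopes to the right and down, at radius r is drawn at 1 + k1 r^2 times it, then the intrinsics apply), "pose" (4x4, takes a point from camera to world coordinates). Camera axes: x right, y down, z forward; pixel columns grow to the right and rows downward; lengths in m; the calibration is good to about 2 mm. A picture is of the moment at which its call begins. There is no depth.
- bot.job_done(): hands the job in; it is judged then, once.
Trained networks look in a picture, given as the dict that the camera call returned (one of the last four; its "shot" number tells which), for a name from the list of things; names that differ only in an ending like _2 or _b are one class to them, and where a whole thing is asked for, a point or a joint stands for the part that bears it (a point fixed in the world has none). Each returns a list of dicts, best first, with "conf" (0 to 1); they miss things now and then, are a little off and sometimes report something else, mostly with a low value. They report only what shows in the picture. A call takes as long as a camera call. They do not tell look-alikes from the thing itself.
- bot.look_for(picture, label): "position" ([column, row] in pixels, amid what is visible of it).
- bot.regions_of(picture, label): "region" (400x640 bool, what is visible of it) and "position" ([column, row] in pixels, amid what is visible of it).
- bot.spot_point(picture, label): "position" ([column, row] in pixels: a listed point, or the origin of a listed thing).
The state is a dict: "clock": time; "qpos": joint angles; "qd": joint speeds; "joint_efforts": joint torques, N m; "position": TCP position; "tool_rot": TCP orientation; "force": force on the tool from outside, world axes, zero at the start; "moment": the same for the moment, N m; "grip_width": finger opening in m; "finger_force": force on a finger pad.
Only numpy, scipy, OpenCV 4.12 (cv2) and the standard library are available. Lean on these libraries where they do the work, as an engineer would, in place of code of your own. Each camera call takes 0.05 s, during which the arm holds its last target. There are 200 camera calls.

## Working session

There is one attempt and no reset: what is moved stays moved. The work goes in short steps, Python scripts to look and compute and a tool call to move; the robot and the scene stay as the last step left them, time stands still between calls to the robot, and variables do not carry over. Pictures are saved under pics/ and viewed, at most 14 in all, crops included, and the job is handed in when it is done.

Besides the shell and the picture viewer there is one more tool, called after "Request:" as name([rows], argument=value, ...), one row to a line, values as JSON. carry_out: Moves the arm, as the interface text tells. Its arguments: {"type":"object","properties":{"rows":{"type":"array","items":{"type":"array","items":{"type":"array","items":{"type":"number"}}}},"grip":{"type":"number"},"grip_force":{"type":"number"}},"required":["rows"]}

```bash
ls; mkdir -p pics; cat > h.py <<'E'
import numpy as np, cv2
from workcell import bot
from scipy.spatial.transform import Rotation as R
def save(f,name,crop=None,scale=1):
    im=f["pixels"][:,:,::-1]
    if crop: c0,r0,c1,r1=crop; im=im[r0:r1,c0:c1]
    if scale!=1: im=cv2.resize(im,None,fx=scale,fy=scale,interpolation=cv2.INTER_CUBIC)
    cv2.imwrite("pics/"+name+".png",im)
def ray(f,p):
    K=f["K"];k=f["k1"]
    d=np.array([(p[0]-K[0][2])/K[0][0],(p[1]-K[1][2])/K[1][1]])
    u=d.copy()
    for _ in range(20): u=d/(1+k*(u@u))
    P=np.array(f["pose"]); return P[:3,3],P[:3,:3]@np.array([u[0],u[1],1.])
def onz(f,p,z):
    o,d=ray(f,p); return o+d*(z-o[2])/d[2]
def proj(f,X):
    P=np.array(f["pose"]);K=f["K"]
    c=P[:3,:3].T@(np.array(X)-P[:3,3]);u=c[:2]/c[2];u=u*(1+f["k1"]*(u@u))
    return np.array([K[0][0]*u[0]+K[0][2],K[1][1]*u[1]+K[1][2]])
def tri(f,p,g,q):
    a,d=ray(f,p);b,e=ray(g,q)
    s=np.linalg.lstsq(np.stack([d,-e],1),b-a,rcond=None)[0]
    return (a+d*s[0]+b+e*s[1])/2
E
python3 - <<'E'
from h import *
np.set_printoptions(precision=3,suppress=True)
s=bot.observe(); print({k:np.round(v,3) for k,v in s.items()})
t=bot.grab_frame("top");d=bot.grab_frame("side")
save(t,"top0");save(d,"side0")
for n,f in(("top",t),("side",d)):
    print(n,np.array(f["pose"])[:3],f["k1"],f["K"][0])
Z=dict(carrier_mid=.056,carrier_post=.084,slot1=.081,slot4=.081,dial_grip=.063,dial_pointer=.077,bar1_mid=.013,jar_mid=.05,station_load=.056,station_lamp=.056)
for l,z in Z.items():
  for n,f in(("top",t),("side",d)):
    for r in bot.spot_point(f,l)[:6]: print(l,n,round(r["conf"],2),np.round(r["position"]),onz(f,r["position"],z))
E
```

```text
pics
{'clock': np.float64(0.0), 'qpos': array([-1.42 ,  0.522, -0.036,  1.6  ,  0.021,  1.021, -0.113]), 'qd': array([ 0.001, -0.001, -0.   ,  0.   , -0.001,  0.   ,  0.001]), 'joint_efforts': array([ -0.002, -92.711,   1.979, -36.992,   0.018,   0.008,  -0.   ]), 'position': array([0.137, 0.609, 0.231]), 'tool_rot': array([-3.14 ,  0.   ,  2.921]), 'force': array([0.199, 0.643, 0.521]), 'moment': array([-0.041, -0.039,  0.012]), 'finger_force': np.float64(0.0), 'grip_width': np.float64(0.086)}
top [[ 0.015 -0.983  0.185  0.221]
 [-1.    -0.014  0.004 -0.102]
 [-0.002 -0.185 -0.983  1.839]] -0.1258626299860183 [462.135   0.    311.971]
side [[ 0.934 -0.241  0.266  0.175]
 [-0.358 -0.604  0.712 -1.111]
 [-0.011 -0.76  -0.65   1.017]] -0.0516723474827565 [468.605   0.    314.331]
carrier_mid top 0.71 [270. 183.] [0.63  0.075 0.056]
carrier_mid side 0.66 [313. 177.] [0.617 0.085 0.056]
carrier_mid side 0.43 [318. 177.] [0.635 0.082 0.056]
carrier_post top 0.81 [227. 177.] [0.648 0.243 0.084]
carrier_post side 0.7 [302. 144.] [0.639 0.254 0.084]
carrier_post side 0.57 [258. 207.] [ 0.396
[... 1669 characters left out ...]
r side 0.86 [389. 272.] [ 0.648 -0.403  0.077]
dial_pointer side 0.85 [359. 347.] [ 0.476 -0.581  0.077]
dial_pointer side 0.8 [342. 292.] [ 0.504 -0.422  0.077]
bar1_mid top 0.53 [232. 246.] [0.382 0.221 0.013]
bar1_mid side 0.71 [240. 180.] [0.394 0.222 0.013]
jar_mid top 0.56 [182. 212.] [0.512 0.422 0.05 ]
jar_mid side 0.82 [259. 132.] [0.531 0.447 0.05 ]
station_load top 0.89 [290. 184.] [ 0.627 -0.007  0.056]
station_load top 0.42 [275. 238.] [0.415 0.047 0.056]
station_load side 0.91 [326. 194.] [ 0.625 -0.016  0.056]
station_load side 0.48 [238. 180.] [0.377 0.163 0.056]
station_lamp top 0.87 [330. 187.] [ 0.617 -0.162  0.056]
station_lamp side 0.56 [341. 224.] [ 0.613 -0.165  0.056]
```

View pics/top0.png

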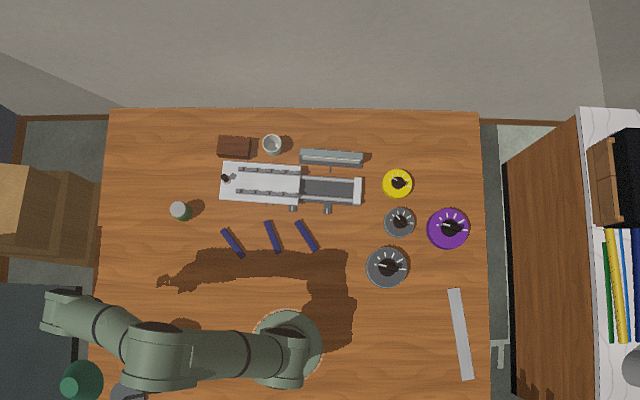

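View pics/side0.png

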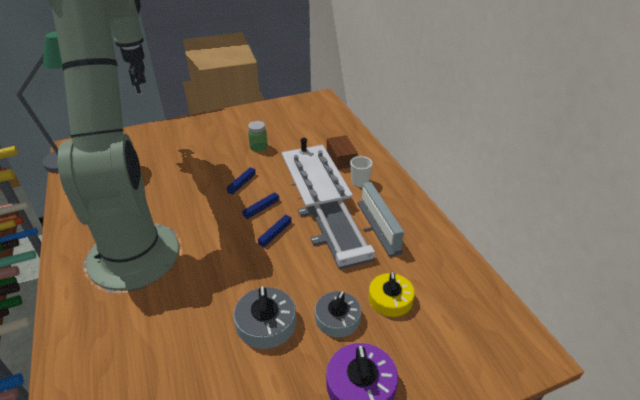

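```bash
python3 - <<'E'
from h import *
np.set_printoptions(precision=4,suppress=True)
t=bot.grab_frame("top");d=bot.grab_frame("side")
save(t,"crop0",(212,125,472,295),3)
for l in ("bar1_mid","dial","carrier","jar_mid","carrier_post"):
  for n,f in(("top",t),("side",d)):
    for r in bot.regions_of(f,l)[:6]:
      m=r["region"].astype(np.uint8); M=cv2.moments(m,True)
      if M["m00"]<5: continue
      c=np.array([M["m10"],M["m01"]])/M["m00"]
      print(l,n,round(r["conf"],2),int(M["m00"]),c.round(1),onz(f,c,{"bar1_mid":.018,"dial":.05,"carrier":.056,"jar_mid":.05}.get(l,.056)))
# blue bars by colour
for n,f in(("top",t),("side",d)):
    p=f["pixels"].astype(int); m=((p[:,:,2]>p[:,:,0]+25)&(p[:,:,2]>p[:,:,1]+20)&(p[:,:,0]<90)).astype(np.uint8)
    k,lab,st,ce=cv2.connectedComponentsWithStats(m)
    for i in range(1,k):
        if st[i,4]<60: continue
        ys,xs=np.where(lab==i); W=np.array([onz(f,(x,y),.02)[:2] for x,y in zip(xs,ys)])
        w,v=np.linalg.eigh(np.cov(W.T)); a=v[:,1]*np.sign(v[0,1])
        print(n,st[i,4],ce[i].round(1),W.mean(0),"yaw",np.degrees(np.arctan2(a[1],a[0])).round(1),"len",np.sqrt(12*w))
E
```

```text
bar1_mid top 0.82 276 [232.5 242.4] [0.3967 0.2191 0.018 ]
bar1_mid top 0.52 160 [399.3 220.8] [ 0.4929 -0.4435  0.018 ]
bar1_mid side 0.9 318 [240.5 180.9] [0.3908 0.2077 0.018 ]
bar1_mid side 0.63 354 [337.9 305.2] [ 0.497  -0.4137  0.018 ]
bar1_mid side 0.59 7039 [340.3 208.4] [ 0.6581 -0.0577  0.018 ]
dial top 0.65 265 [449.5 227. ] [ 0.4657 -0.6373  0.05  ]
dial top 0.55 300 [387.2 266.4] [ 0.3095 -0.3877  0.05  ]
dial top 0.41 146 [397.8 182.7] [ 0.6412 -0.4346  0.05  ]
dial side 0.95 828 [361.9 369.2] [ 0.4666 -0.6217  0.05  ]
dial side 0.74 224 [392.3 287.1] [ 0.6437 -0.4347  0.05  ]
dial side 0.53 306 [338.4 305.2] [ 0.4879 -0.4366  0.05  ]
carrier top 0.56 3163 [259.4 182.8] [0.6316 0.1159 0.056 ]
carrier side 0.9 2715 [315.5 175. ] [0.6301 0.0941 0.056 ]
jar_mid top 0.58 335 [180.9 210.7] [0.5157 0.4258 0.05  ]
jar_mid top 0.55 3034 [260.3 182.9] [0.6326 0.1132 0.05  ]
jar_mid side 0.69 504 [257.2 136.4] [0.5134 0.4179 0.05  ]
carrier_post top 0.61 3139 [259.7 182.9] [0.6312 0.1146 0.056 ]
carrier_post top 0.37 115 [399.4 221.1] [ 0.4858 -0.4368  0.056 ]
carrier_post side 
[... 162 characters left out ...]
0.1176  0.056 ]
top 176 [271.7 235.6] [0.4263 0.0638] yaw 23.7 len [0.0223 0.1256]
top 202 [305.7 235.5] [ 0.429  -0.0709] yaw 33.6 len [0.0233 0.1376]
top 160 [230.4 240.5] [0.404  0.2274] yaw 39.9 len [0.023  0.1123]
top 323 [624.9 285.1] [ 0.2319 -1.401 ] yaw 1.5 len [0.0139 0.4803]
top 702 [636.2 276.3] [ 0.2676 -1.4592] yaw -2.9 len [0.0336 0.4689]
side 264 [240.3 180.4] [0.3912 0.2085] yaw 41.3 len [0.037  0.1436]
side 328 [260.2 205.1] [0.4192 0.0533] yaw 25.1 len [0.0389 0.1404]
side 348 [273.9 230.4] [ 0.4255 -0.079 ] yaw 35.5 len [0.0338 0.1421]
side 226 [ 19.7 234.7] [-0.3296  0.1966] yaw 0.5 len [0.0313 0.1102]
side 284 [ 10.7 381.7] [-0.3058 -0.3459] yaw -4.3 len [0.0349 0.0507]
```

View pics/crop0.png

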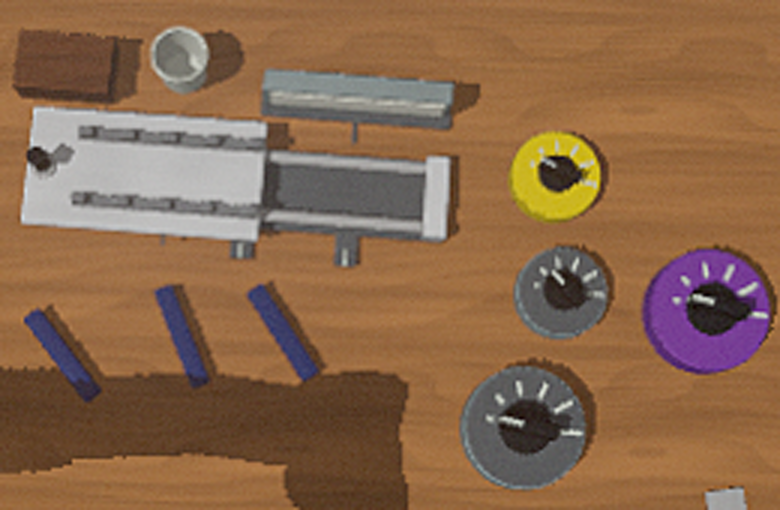

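```bash
cat >> h.py <<'E'
def plate(f,n,z=.056):
    p=f["pixels"].astype(int)
    m=((p.min(2)>125)&(p.max(2)-p.min(2)<25)).astype(np.uint8)
    k,lab,st,ce=cv2.connectedComponentsWithStats(m)
    q=proj(f,(.63,.1,.056)) 
    best=[i for i in range(1,k) if np.hypot(*(ce[i]-q))<45 and st[i,4]>400]
    ys,xs=np.where(np.isin(lab,best)); 
    W=np.array([onz(f,(x,y),z)[:2] for x,y in zip(xs,ys)])
    print(n,"comps",[(st[i,4],ce[i].round(1)) for i in best])
    return W
E
python3 - <<'E'
from h import *
np.set_printoptions(precision=4,suppress=True)
t=bot.grab_frame("top");d=bot.grab_frame("side")
for n,f in(("top",t),("side",d)):
    W=plate(f,n); r=cv2.minAreaRect((W*1000).astype(np.float32)); print(r, cv2.boxPoints(r).round(0).tolist())
# black parts: post, dial grip
    p=f["pixels"].astype(int); m=(p.max(2)<50).astype(np.uint8)
    k,lab,st,ce=cv2.connectedComponentsWithStats(m)
    for i in range(1,k):
        if 15<st[i,4]<400:
            X=onz(f,ce[i],.07)
            if .35<X[0]<.8 and -.6<X[1]<.4: print(n,st[i],ce[i].round(1),X)
E
```

```text
top comps [(np.int32(2568), array([259.6, 182.6]))]
((634.5913696289062, 114.88249969482422), (314.52239990234375, 162.07077026367188), 86.37972259521484) [[544.0, -37.0], [706.0, -47.0], [725.0, 267.0], [564.0, 277.0]]
top [395 215  12  13  67] [400.9 221.2] [ 0.4835 -0.44    0.07  ]
side comps [(np.int32(1990), array([314.8, 174.7]))]
((633.018310546875, 110.21919250488281), (314.56829833984375, 161.05282592773438), 86.379638671875) [[543.0, -42.0], [703.0, -52.0], [723.0, 262.0], [563.0, 272.0]]
side [301 139   5  12  50] [303.4 144.3] [0.6501 0.2691 0.07  ]
side [384 277  17  19 211] [391.9 287.8] [ 0.6318 -0.4502  0.07  ]
side [329 295  20  23 292] [338.2 307.3] [ 0.4785 -0.4564  0.07  ]
```

```bash
cat >> h.py <<'E'
def go(x,y,z,yaw=None):
    "shift in tool axes (m) and twist (deg) from the current pose to TCP x,y,z and tool yaw in deg (tool down)"
    s=bot.observe(); r=R.from_euler("xyz",s["tool_rot"]); c=np.degrees(s["tool_rot"][2])
    dv=r.inv().apply(np.array([x,y,z])-s["position"])
    tw=0 if yaw is None else -((yaw-c+180)%360-180)
    print("at",np.round(s["position"],4),"yaw",c.round(1),"shift",dv.round(4),"twist",round(tw,1),"rows",np.linalg.norm(dv)/.0417)
E
python3 - <<'E'
from h import *
np.set_printoptions(precision=4,suppress=True)
t=bot.grab_frame("top");d=bot.grab_frame("side")
print(onz(t,(224.7,177.7),.107),onz(d,(303.4,144.3),.088))
go(.6425,.25,.20,176.4)
go(.6425,.25,.067,176.4)
E
```

```text
[0.6382 0.2453 0.107 ] [0.6412 0.2431 0.088 ]
at [0.1369 0.6098 0.2313] yaw 167.3 shift [-0.5721 -0.2403  0.0313] twist -9.1 rows 14.90054812058879
at [0.1369 0.6098 0.2313] yaw 167.3 shift [-0.5721 -0.2403  0.1643] twist -9.1 rows 15.394449427976987
```

Request:
carry_out([
  [[-0.4,-0.17,0.0,-6],[-0.4,-0.17,0.0,-9],[-0.4,-0.17,0.0,-9],[-0.4,-0.17,0.0,-9],[-0.4,-0.17,0.0,-9],[-0.4,-0.17,0.0,-9],[-0.4,-0.17,0.0,-9],[-0.4,-0.17,0.0,-9],[-0.4,-0.17,0.0,-9],[-0.4,-0.17,0.0,-9],[-0.4,-0.17,0.0,-9],[-0.4,-0.17,0.0,-9]],
], grip=0.085)

```text
clock: 2.9
position: [0.494, 0.3522, 0.2312]
tool_rot: [-3.14, 0.002, 3.071]
force: [-1.0, -0.5, -0.1]
grip_width: 0.0853
finger_force: 0.0
```

```bash
python3 -c "
from h import *
go(.640,.246,.20,176.4)"
```

```text
at [0.494  0.3522 0.2312] yaw 176.0 shift [-0.1531 -0.0957  0.0316] twist -0.4 rows 4.394409111324071
```

Request:
carry_out([
  [[-0.153,-0.096,0.03,0],[-0.153,-0.096,0.03,0],[-0.153,-0.096,0.03,0],[-0.153,-0.096,0.03,0],[-0.153,-0.096,0.03,0],[-0.153,-0.096,0.03,0],[-0.153,-0.096,0.03,0],[-0.153,-0.096,0.03,0]],
])

```text
clock: 3.57
position: [0.6357, 0.2519, 0.2013]
tool_rot: [3.141, -0.001, 3.079]
force: [0.1, 0.1, -0.5]
grip_width: 0.0848
finger_force: 0.0
```

```bash
python3 - <<'E'
from h import *
t=bot.grab_frame("top");d=bot.grab_frame("side")
go(.640,.246,.067,176.4)
a=np.hstack([cv2.resize(f["pixels"][r:r+90,c:c+110],(400,327),interpolation=cv2.INTER_CUBIC) for f,c,r in((t,180,130),(d,250,85))])
cv2.imwrite("pics/post1.png",a[:,:,::-1])
E
```

```text
at [0.6357 0.2522 0.2016] yaw 176.5 shift [-0.0047 -0.006   0.1346] twist 0.1 rows 3.2340099200255503
```

View pics/post1.png

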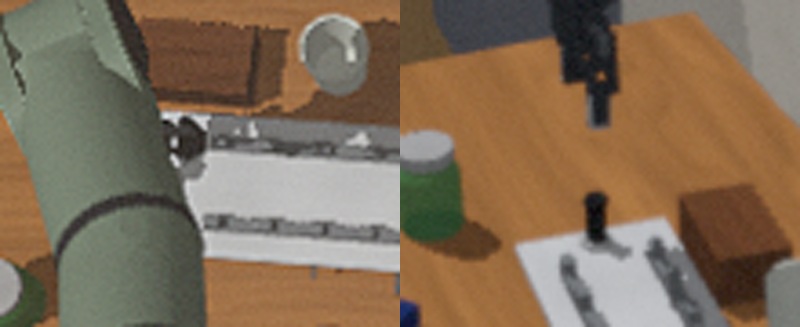

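Request:
carry_out([
  [[-0.004,-0.006,0.03,0],[-0.004,-0.006,0.06,0],[-0.004,-0.006,0.09,0],[-0.004,-0.006,0.11,0],[-0.004,-0.006,0.125,0],[-0.004,-0.006,0.133,0],[-0.004,-0.006,0.133,0]],
])

```text
clock: 4.25
position: [0.6389, 0.2451, 0.067]
tool_rot: [-3.141, -0.002, 3.079]
force: [-1.0, 0.2, -0.2]
grip_width: 0.0853
finger_force: 0.0
```

Request:
carry_out([
  [[0,0,0,0],[0,0,0,0],[0,0,0,0],[0,0,0,0],[0,0,0,0],[0,0,0,0],[0,0,0,0],[0,0,0,0]],
], grip=0.01, grip_force=40)

```text
clock: 4.92
position: [0.6406, 0.2449, 0.0693]
tool_rot: [3.141, 0.001, 3.078]
force: [-1.6, 1.5, 8.1]
grip_width: 0.0239
finger_force: 38.7
```

```bash
python3 - <<'E'
from h import *
t=bot.grab_frame("top");d=bot.grab_frame("side")
for n,f in(("top",t),("side",d)):
    W=plate(f,n); r=cv2.minAreaRect((W*1000).astype(np.float32)); print(r)
    for l in("station_load","station_lamp"):
        for r in bot.spot_point(f,l)[:1]: print(l,r["conf"],onz(f,r["position"],.056))
s=bot.observe();print(s["force"],s["position"],s["grip_width"],s["finger_force"])
E
```

```text
top comps [(np.int32(801), array([267. , 184.6])), (np.int32(495), array([269., 199.]))]
((608.7687377929688, 82.06349182128906), (265.2610168457031, 115.19901275634766), 86.20499420166016)
station_load 0.62 [ 0.63644979 -0.01262533  0.056     ]
station_lamp 0.71 [ 0.62027751 -0.15688107  0.056     ]
side comps [(np.int32(1253), array([307.2, 177.3]))]
((608.741455078125, 102.17863464355469), (314.2223205566406, 113.6115951538086), 86.379638671875)
station_load 0.64 [ 0.62381742 -0.01113748  0.056     ]
station_lamp 0.81 [ 0.61443485 -0.17315807  0.056     ]
[-0.15417717  0.89191298  7.90375216] [0.64052263 0.24492616 0.06926465] 0.02394381576032819 38.652711510658264
```

Request:
carry_out([
  [[0,-0.01,0,0],[0,-0.02,0,0],[0,-0.03,0,0],[0,-0.04,0,0],[0,-0.05,0,0],[0,-0.06,0,0],[0,-0.07,0,0],[0,-0.075,0,0],[0,-0.075,0,0]],
])

```text
clock: 5.97
position: [0.6358, 0.1701, 0.0693]
tool_rot: [3.14, 0.001, 3.078]
force: [-1.6, 2.8, 6.7]
grip_width: 0.0239
finger_force: 39.6
```

Request:
carry_out([
  [[0,-0.002,0,0],[0,-0.004,0,0]],
])

```text
clock: 6.13
position: [0.6358, 0.1693, 0.0694]
tool_rot: [3.137, 0.002, 3.08]
force: [3.6, 24.4, 1.2]
grip_width: 0.024
finger_force: 40.4
```

Request:
carry_out([
  [[0,-0.002,0,0],[0,-0.004,0,0]],
])

```text
clock: 6.3
position: [0.6356, 0.166, 0.0693]
tool_rot: [3.136, 0.003, 3.081]
force: [2.5, 12.5, 3.9]
grip_width: 0.0239
finger_force: 40.0
```

Request:
carry_out([
  [[0,-0.002,0,0],[0,-0.004,0,0]],
])

```text
clock: 6.47
position: [0.6352, 0.1592, 0.0693]
tool_rot: [3.14, 0.002, 3.079]
force: [-1.3, 4.2, 7.2]
grip_width: 0.0238
finger_force: 39.9
```

Request:
carry_out([
  [[0,-0.002,0,0],[0,-0.004,0,0]],
])

```text
clock: 6.63
position: [0.6348, 0.1541, 0.0692]
tool_rot: [3.141, 0.001, 3.078]
force: [-1.3, -0.2, 9.0]
grip_width: 0.024
finger_force: 39.8
```

Request:
carry_out([
  [[0,-0.002,0,0],[0,-0.002,0,0]],
])

```text
clock: 6.8
position: [0.6347, 0.1523, 0.0692]
tool_rot: [3.14, 0.001, 3.078]
force: [-0.1, 3.7, 6.8]
grip_width: 0.0243
finger_force: 30.9
```

Request:
carry_out([
  [[0,-0.002,0,0],[0,-0.002,0,0]],
])

```text
clock: 6.97
position: [0.6347, 0.1517, 0.0693]
tool_rot: [3.139, 0.002, 3.079]
force: [0.0, 8.3, 6.7]
grip_width: 0.024
finger_force: 38.8
```

Request:
carry_out([
  [[0,0.002,0,0],[0,0.002,0,0]],
])

```text
clock: 7.13
position: [0.6348, 0.1526, 0.0693]
tool_rot: [3.14, 0.001, 3.078]
force: [-1.9, 4.2, 8.0]
grip_width: 0.0243
finger_force: 38.7
```

Request:
carry_out([
  [[0,0.002,0,0],[0,0.002,0,0]],
])

```text
clock: 7.3
position: [0.6348, 0.1536, 0.0692]
tool_rot: [-3.142, 0.001, 3.078]
force: [-1.8, -0.8, 9.8]
grip_width: 0.024
finger_force: 38.8
```

Request:
carry_out([
  [[0,0.002,0,0],[0,0.002,0,0]],
])

```text
clock: 7.47
position: [0.6348, 0.1542, 0.0692]
tool_rot: [-3.14, 0.001, 3.077]
force: [-2.6, -7.3, 11.4]
grip_width: 0.0238
finger_force: 38.9
```

Request:
carry_out([
  [[0,0,0,0],[0,0,0,0],[0,0,0,0],[0,0,0,0],[0,0,0,0]],
], grip=0.06)

```text
clock: 7.88
position: [0.6344, 0.1558, 0.0682]
tool_rot: [-3.142, -0.0, 3.078]
force: [-0.3, 0.6, 0.5]
grip_width: 0.0596
finger_force: 0.0
```

Request:
carry_out([
  [[0,0,-0.03,0],[0,0,-0.06,0],[0,0,-0.1,0],[0,0,-0.14,0],[0.1,0,-0.14,-7],[0.14,0.02,-0.14,-14],[0.18,0.04,-0.14,-21],[0.18,0.04,-0.14,-28],[0.18,0.04,-0.14,-35],[0.18,0.04,-0.14,-42],[0.18,0.04,-0.14,-42]],
])

```text
clock: 8.8
position: [0.4567, 0.2077, 0.2088]
tool_rot: [-3.142, 0.001, -2.464]
force: [0.9, -0.3, -0.1]
grip_width: 0.06
finger_force: 0.0
```

```bash
cat >> h.py <<'E'
def bars(f,n,z=.02):
    p=f["pixels"].astype(int); m=((p[:,:,2]>p[:,:,0]+20)&(p[:,:,2]>p[:,:,1]+15)&(p[:,:,0]<90)).astype(np.uint8)
    k,lab,st,ce=cv2.connectedComponentsWithStats(m)
    for i in range(1,k):
        if st[i,4]<40: continue
        ys,xs=np.where(lab==i); W=np.array([onz(f,(x,y),z)[:2] for x,y in zip(xs,ys)])
        if not(.2<W[:,0].mean()<.9 and abs(W[:,1].mean())<.8): continue
        r=cv2.minAreaRect((W*1000).astype(np.float32)); b=cv2.boxPoints(r)
        a=max((b[1]-b[0],b[2]-b[1]),key=np.linalg.norm); a=a*np.sign(a[0])
        print("bar",n,st[i,4],ce[i].round(1),"mean",W.mean(0).round(4),"rect",np.round(r[0],0),np.round(r[1],0),"yaw",np.degrees(np.arctan2(a[1],a[0])).round(1))
def look():
    t=bot.grab_frame("top");d=bot.grab_frame("side"); return t,d
E
python3 - <<'E'
from h import *
t,d=look()
for n,f in(("top",t),("side",d)):
    W=plate(f,n); r=cv2.minAreaRect((W*1000).astype(np.float32)); print(r); bars(f,n)
    print([(round(r["conf"],2),onz(f,r["position"],.081).round(3)) for r in bot.spot_point(f,"slot1")])
s=bot.observe();print(s["position"],s["tool_rot"],s["qpos"])
a=np.hstack([t["pixels"][100:400,80:480],d["pixels"][80:380,150:550]]);cv2.imwrite("pics/load1.png",a[:,:,::-1])
E
```

```text
top comps [(np.int32(1772), array([265.9, 179.4]))]
((631.4420776367188, 53.002685546875), (388.65447998046875, 161.2487030029297), 87.4037857055664)
bar top 197 [272.1 236.7] mean [0.4219 0.062 ] rect [422.  62.] [137.  23.] yaw 22.8
bar top 204 [305.8 235.5] mean [ 0.4288 -0.071 ] rect [429. -71.] [137.  23.] yaw 33.6
bar top 54 [433.9 239.9] mean [ 0.4174 -0.581 ] rect [ 422. -583.] [126.  34.] yaw 40.8
[(0.9, array([0.627, 0.015, 0.081])), (0.9, array([ 0.634, -0.054,  0.081])), (0.77, array([0.619, 0.064, 0.081])), (0.66, array([ 0.623, -0.098,  0.081]))]
side comps [(np.int32(1356), array([321.7, 177.5]))]
((628.6315307617188, 39.771484375), (373.9204406738281, 160.8134765625), 86.47645568847656)
bar side 269 [240.5 180.4] mean [0.3917 0.2085] rect [394. 210.] [153.  39.] yaw 38.6
bar side 338 [260.3 205. ] mean [0.4196 0.0533] rect [422.  54.] [147.  41.] yaw 23.0
bar side 358 [274.  230.5] mean [ 0.4256 -0.0795] rect [428. -78.] [148.  36.] yaw 33.7
bar side 105 [373.7 387.8] mean [ 0.4806 -0.6585] rect [ 486. -659.] [47. 32.] yaw 19.0
bar side 62 [331.9 394.3] mean [ 0.3866 -0.6382] rect [ 384. -635.] [14. 45.] yaw -75.4
[(0.85, array([ 0.62 , -0.044,  0.081])), (0.76, array([ 0.628, -0.102,  0.081])), (0.72, array([0.634, 0.061, 0.081]))]
[0.45796569 0.20665754 0.20815439] [-3.14146797e+00 -1.18930361e-04 -2.47730004e+00] [-0.39249277  0.36234588 -0.19015033  1.93541693  0.08932624  0.85190479
  1.60560292]
```

View pics/load1.png

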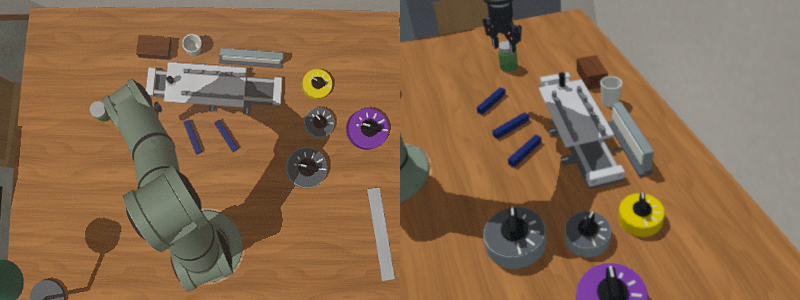

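```bash
python3 -c "
from h import *
go(.393,.2135,.006,-140)"
```

```text
at [0.458  0.2067 0.2082] yaw -141.9 shift [0.0469 0.0455 0.2022] twist -1.9 rows 5.094654070847232
```

Request:
carry_out([
  [[0.025,0.023,0.04,-2],[0.047,0.0455,0.08,-2],[0.047,0.0455,0.115,-2],[0.047,0.0455,0.145,-2],[0.047,0.0455,0.17,-2],[0.047,0.0455,0.19,-2],[0.047,0.0455,0.202,-2],[0.047,0.0455,0.202,-2]],
])

```text
clock: 9.67
position: [0.3916, 0.2128, 0.0039]
tool_rot: [-3.141, -0.004, -2.44]
force: [-1.3, -0.7, -0.9]
grip_width: 0.0598
finger_force: 0.0
```

Request:
carry_out([
  [[0,0,0,0],[0,0,0,0],[0,0,0,0],[0,0,0,0],[0,0,0,0],[0,0,0,0],[0,0,0,0]],
], grip=0.01, grip_force=60)

```text
clock: 10.25
position: [0.3928, 0.2141, 0.0075]
tool_rot: [-3.141, 0.002, -2.438]
force: [-2.7, 1.8, 6.9]
grip_width: 0.0246
finger_force: 59.5
```

Request:
carry_out([
  [[0,0,-0.02,0],[0,0,-0.05,0],[0,0,-0.09,0],[0,0,-0.13,0],[0,0,-0.16,0],[0,0,-0.16,0]],
])

```text
clock: 10.75
position: [0.3945, 0.2146, 0.1723]
tool_rot: [-3.14, 0.009, -2.439]
force: [2.1, 1.8, -2.1]
grip_width: 0.024
finger_force: 60.4
```

```bash
python3 -c "
from h import *
t,d=look()
bars(t,'top');bars(d,'side',.17)
# slot1: mid load + .084 along y
go(.6265+.084*.063,-.0114+.084,.12,176.4)"
```

```text
bar top 54 [433.5 239.5] mean [ 0.4192 -0.5797] rect [ 424. -582.] [123.  34.] yaw 37.9
bar top 143 [308.5 239.9] mean [ 0.4114 -0.082 ] rect [416. -80.] [104.  23.] yaw 33.6
bar top 134 [274.1 241.9] mean [0.4015 0.0538] rect [403.  54.] [95. 23.] yaw 23.3
bar side 52 [247.9 135.2] mean [0.4444 0.2478] rect [446. 248.] [76. 21.] yaw 56.5
bar side 144 [230.3 146.9] mean [0.372  0.1995] rect [377. 203.] [94. 40.] yaw 45.6
bar side 339 [260.  205.1] mean [ 0.382  -0.1219] rect [ 383. -121.] [121.  36.] yaw 22.8
bar side 360 [274.1 230.4] mean [ 0.3883 -0.2347] rect [ 390. -233.] [126.  30.] yaw 33.7
bar side 117 [373.6 386.9] mean [ 0.4353 -0.7248] rect [ 442. -722.] [52. 35.] yaw 22.1
bar side 63 [331.9 394.2] mean [ 0.3549 -0.7092] rect [ 354. -706.] [11. 38.] yaw -75.4
at [0.3929 0.2136 0.1678] yaw -139.7 shift [-0.0909 -0.2619  0.0483] twist 43.9 rows 6.7492476521255975
```

```bash
cat >> h.py <<'E'
def held(f):
    "offset of held bar's centre from TCP along tool x, from blue pixels near it"
    s=bot.observe(); r=R.from_euler("xyz",s["tool_rot"]).as_matrix(); c=s["position"]
    p=f["pixels"].astype(int); m=((p[:,:,2]>p[:,:,0]+20)&(p[:,:,2]>p[:,:,1]+15)&(p[:,:,0]<90))
    u=[]
    for y,x in zip(*np.where(m)):
        q=onz(f,(x,y),c[2]+.0055)-c; a,b=q@r[:,0],q@r[:,1]
        if abs(a)<.12 and abs(b)<.035: u.append(a)
    u=np.array(u); print("held span along tool x",np.percentile(u,[1,99]).round(4),len(u))
E
python3 -c "
from h import *
t,d=look()
held(d);held(t)"
```

```text
held span along tool x [-0.0847  0.0687] 198Traceback (most recent call last):
  File "<string>", line 4, in <module>
    held(d);held(t)
            ~~~~^^^
  File "h.py", line 61, in held
    u=np.array(u); print("held span along tool x",np.percentile(u,[1,99]).round(4),len(u))
                                                  ~~~~~~~~~~~~~^^^^^^^^^^
    return _quantile_unchecked(
        a, q, axis, out, overwrite_input, method, keepdims, weights)
    return _ureduce(a,
                    func=_quantile_ureduce_func,
    ...<5 lines>...
                    overwrite_input=overwrite_input,
                    method=method)
    r = func(a, **kwargs)
    result = _quantile(arr,
                       quantiles=q,
    ...<2 lines>...
                       out=out,
                       weights=wgt)
    slices_having_nans = np.isnan(arr[-1, ...])
                                  ~~~^^^^^^^^^
IndexError: index -1 is out of bounds for axis 0 with size 0
```

```bash
python3 - <<'E'
from h import *
t,d=look()
ims=[]
for f,(c0,r0,c1,r1) in((t,(235,155,345,215)),(d,(275,125,385,235))):
    im=cv2.resize(f["pixels"][r0:r1,c0:c1],None,fx=5,fy=5,interpolation=cv2.INTER_CUBIC)
    # predicted tooth tops edges at comb x=+-45, z=.056+.026
    u=np.array([.9980,-.063]);v=np.array([.063,.998]);m=np.array([.6265,-.0114])
    for k in(84,28,-28,-84):
        for e in(-18,18):
            for x in(-52,-38,38,52):
                q=m+u*x/1000+v*(k+e)/1000; a=(proj(f,(q[0],q[1],.082))-(c0-.5,r0-.5))*5
                cv2.circle(im,tuple(int(i) for i in a.round()),2,(255,0,0),-1)
    ims.append(im)
W=550;out=np.vstack(ims)[:, :]
cv2.imwrite("pics/teeth_t.png",ims[0][:,:,::-1]);cv2.imwrite("pics/teeth_d.png",ims[1][:,:,::-1])
E
```

```text
(no output)
```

View pics/teeth_d.png

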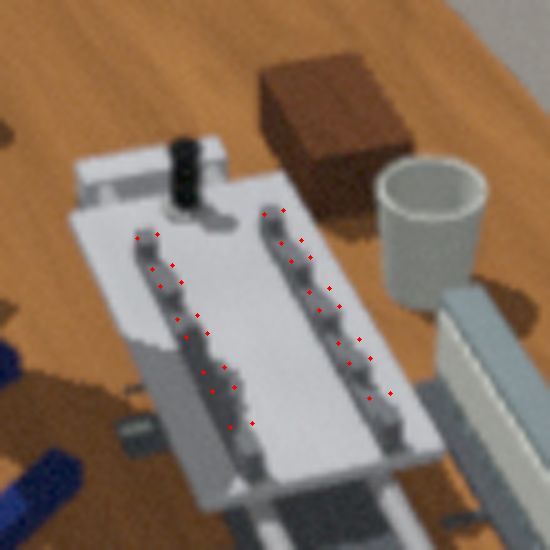

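View pics/teeth_t.png

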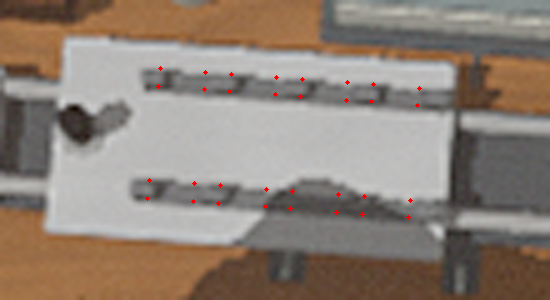

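```bash
python3 - <<'E'
from h import *
t,d=look()
u=np.array([.9980,-.063]);v=np.array([.063,.998]);m=np.array([.6265,-.0114])
ss=np.arange(-150,206,4)
def prof(f,x,z):
    P=np.array([proj(f,(*(m+u*x/1000+v*s/1000),z)) for s in ss],np.float32)
    g=cv2.cvtColor(f["pixels"],cv2.COLOR_RGB2GRAY)
    return cv2.remap(g,P[None,:,0],P[None,:,1],cv2.INTER_LINEAR)[0].astype(int)
A=prof(t,45,.082);A2=prof(t,50,.082);B=prof(d,45,.082);C=prof(t,0,.056);D=prof(d,0,.056);E=prof(d,-70,.056);F=prof(t,70,.056)
for r in zip(ss,A,A2,B,C,D,E,F): print(*r)
E
```

```text
-150 71 71 145 89 51 50 69
-146 71 72 145 69 58 65 69
-142 73 70 130 65 95 99 72
-138 71 68 108 58 118 112 71
-134 77 76 86 61 147 119 84
-130 87 84 96 143 176 117 133
-126 108 94 113 192 191 115 181
-122 125 114 121 191 194 115 191
-118 126 127 124 190 193 115 188
-114 128 134 125 189 195 115 187
-110 122 125 131 190 195 115 187
-106 113 128 136 188 194 115 187
-102 124 147 142 189 195 114 187
-98 120 156 139 190 194 115 187
-94 113 147 125 190 195 116 187
-90 118 153 132 191 195 115 186
-86 119 160 125 189 195 116 188
-82 121 145 105 192 195 116 188
-78 99 104 91 188 195 116 189
-74 68 90 102 190 194 116 189
-70 105 102 114 190 194 117 188
-66 126 117 123 187 194 117 187
-62 124 129 124 188 194 117 186
-58 127 137 126 188 193 117 187
-54 121 136 135 187 193 117 188
-50 120 149 136 189 194 116 188
-46 125 164 135 188 193 116 187
-42 121 156 140 187 193 116 187
-38 116 152 140 185 192 117 187
-34 117 158 130 186 192 118 186
-30 120 138 117 187 192 118 188
-26 117 107 98 189 192 117 188
-22 94 103 94 185 193 116 188
-18 77 103 102 186 193 117 188
-14 107 111 116 188 193 117 188
-10 12
[... 961 characters left out ...]
 179 188 192 193 187
118 171 175 188 188 192 193 187
122 187 186 190 188 192 193 188
126 186 186 191 190 190 192 189
130 185 185 192 190 188 193 188
134 185 185 191 191 186 194 188
138 186 186 190 188 167 193 188
142 185 187 171 160 142 193 188
146 187 186 150 124 124 192 186
150 185 185 130 107 112 193 186
154 186 186 122 71 95 193 187
158 185 186 119 41 63 192 187
162 187 185 121 44 37 194 188
166 185 185 122 55 21 195 187
170 186 186 123 61 21 193 185
174 192 190 123 87 20 181 187
178 161 158 123 138 22 160 191
182 123 124 122 169 29 133 178
186 122 121 123 127 39 117 139
190 122 122 123 91 49 106 120
194 124 125 125 96 61 112 122
198 92 121 127 97 80 119 123
202 70 116 126 99 102 122 122
```

```bash
python3 -c "
from h import *
go(.625,.0668,.14,176.4)"
```

```text
at [0.3918 0.2133 0.1654] yaw -139.7 shift [-0.0829 -0.2627  0.0252] twist 43.9 rows 6.632346904001292
```

Request:
carry_out([
  [[-0.01,-0.03,0,6],[-0.02,-0.06,0,12],[-0.03,-0.095,0,18],[-0.04,-0.13,0,24],[-0.055,-0.17,0.01,30],[-0.065,-0.2,0.02,36],[-0.075,-0.235,0.025,42],[-0.083,-0.263,0.025,44],[-0.083,-0.263,0.025,44],[-0.083,-0.263,0.025,44]],
])

```text
clock: 11.98
position: [0.626, 0.0656, 0.1397]
tool_rot: [-3.141, -0.002, 3.076]
force: [-0.1, 0.5, -3.1]
grip_width: 0.0247
finger_force: 60.3
```

```bash
python3 -c "
from h import *
t,d=look();held(d)
s=bot.observe();print(s['grip_width'],s['finger_force'])
go(.625,.0668,.080,176.4)"
```

```text
held span along tool x [-0.0792  0.061 ] 322
0.02466041392658844 60.280938148498535
at [0.625  0.0674 0.1404] yaw 176.4 shift [-0.0001 -0.0006  0.0604] twist -0.0 rows 1.4484932085207174
```

Request:
carry_out([
  [[0.002,0,0.02,0],[0.002,0,0.04,0],[0.002,0,0.052,0],[0.002,0,0.058,0],[0.002,0,0.06,0],[0.002,0,0.06,0]],
])

```text
clock: 12.58
position: [0.6238, 0.0673, 0.0814]
tool_rot: [3.142, -0.0, 3.078]
force: [-0.5, -1.0, -2.2]
grip_width: 0.0249
finger_force: 60.3
```

Request:
carry_out([
  [[0,0,0.001,0],[0,0,0.002,0],[0,0,0.003,0],[0,0,0.004,0],[0,0,0.004,0]],
])

```text
clock: 13.0
position: [0.6238, 0.067, 0.0774]
tool_rot: [3.142, 0.0, 3.078]
force: [-0.5, 0.1, -2.8]
grip_width: 0.0248
finger_force: 60.3
```

Request:
carry_out([
  [[0,0,0.0005,0],[0,0,0.001,0],[0,0,0.0015,0],[0,0,0.0015,0]],
])

```text
clock: 13.33
position: [0.6238, 0.067, 0.0757]
tool_rot: [-3.142, -0.0, 3.078]
force: [0.1, -0.3, -3.2]
grip_width: 0.0245
finger_force: 60.3
```

Request:
carry_out([
  [[0,0,0,0],[0,0,0,0],[0,0,0,0],[0,0,0,0],[0,0,0,0]],
], grip=0.038)

```text
clock: 13.75
position: [0.6239, 0.0671, 0.0759]
tool_rot: [3.142, 0.0, 3.078]
force: [-0.3, -0.7, -0.7]
grip_width: 0.0382
finger_force: 0.0
```

Request:
carry_out([
  [[0,0,-0.015,0],[0,0,-0.035,0],[0,0,-0.06,0],[0,0,-0.09,0],[0,0,-0.12,0],[0.06,0,-0.12,0],[0.1,0,-0.12,-7],[0.13,0,-0.12,-14],[0.16,0,-0.12,-21],[0.19,0,-0.12,-27],[0.2,0,-0.12,-27]],
], grip=0.038)

```text
clock: 14.67
position: [0.4206, 0.0796, 0.196]
tool_rot: [-3.142, -0.001, -2.726]
force: [1.6, 0.5, 0.5]
grip_width: 0.0376
finger_force: 0.0
```

```bash
cat >> h.py <<'E'
def seated(f,n):
    "blue blobs near carrier in carrier coordinates at bar top"
    u=np.array([.9980,-.063]);v=np.array([.063,.998]);m=np.array([.626,-.017])
    p=f["pixels"].astype(int); k=((p[:,:,2]>p[:,:,0]+20)&(p[:,:,2]>p[:,:,1]+15)&(p[:,:,0]<90)).astype(np.uint8)
    c,lab,st,ce=cv2.connectedComponentsWithStats(k)
    for i in range(1,c):
        ys,xs=np.where(lab==i); W=np.array([onz(f,(x,y),.09)[:2] for x,y in zip(xs,ys)])-m
        if st[i,4]<30 or np.hypot(*W.mean(0))>.35: continue
        q=np.stack([W@u,W@v],1)*1000; r=cv2.minAreaRect(q.astype(np.float32))
        print(n,st[i,4],"carrier xy",q.mean(0).round(0),np.round(r,0) if 0 else (np.round(r[0]),np.round(r[1]),round(r[2],1)))
E
python3 -c "
from h import *
t,d=look();seated(d,'side');seated(t,'top');bars(t,'top');bars(d,'side')
go(.421,.060,.006,-157)"
```

```text
side 356 carrier xy [-3. 68.] (array([-1., 68.]), array([ 52., 143.]), 89.5)
side 335 carrier xy [-223.  -26.] (array([-221.,  -25.]), array([135.,  38.]), 26.4)
side 360 carrier xy [-209. -148.] (array([-207., -147.]), array([136.,  33.]), 37.6)
top 211 carrier xy [ 0. 80.] (array([ 1., 80.]), array([137.,  24.]), 0.2)
top 181 carrier xy [-207.  -72.] (array([-207.,  -72.]), array([117.,  22.]), 37.1)
bar top 211 [272. 181.] mean [0.648  0.0695] rect [648.  69.] [ 25. 143.] yaw -3.4
bar top 181 [306.8 237.1] mean [ 0.4223 -0.0753] rect [423. -75.] [122.  23.] yaw 33.5
bar side 356 [319.3 174.1] mean [0.6619 0.1392] rect [664. 139.] [ 56. 154.] yaw -4.2
bar side 335 [260.2 205.1] mean [0.4192 0.0532] rect [422.  54.] [145.  40.] yaw 22.8
bar side 360 [274.1 230.4] mean [ 0.4259 -0.0793] rect [428. -78.] [146.  36.] yaw 34.0
bar side 104 [373.1 387.9] mean [ 0.4792 -0.6582] rect [ 481. -659.] [51. 36.] yaw 10.7
bar side 61 [331.9 394.1] mean [ 0.3868 -0.6378] rect [ 385. -634.] [13. 45.] yaw -75.4
at [0.4233 0.0798 0.1963] yaw -156.7 shift [ 0.01   -0.0172  0.1903] twist 0.3 rows 4.589587281021796
```

Request:
carry_out([
  [[0.01,-0.017,0.04,0],[0.01,-0.017,0.08,0],[0.01,-0.017,0.11,0],[0.01,-0.017,0.14,0],[0.01,-0.017,0.165,0],[0.01,-0.017,0.18,0],[0.01,-0.017,0.189,0],[0.01,-0.017,0.189,0]],
], grip=0.06)

```text
clock: 15.43
position: [0.4219, 0.0601, 0.0052]
tool_rot: [-3.142, -0.002, -2.735]
force: [-0.0, 0.7, -0.9]
grip_width: 0.06
finger_force: 0.0
```

Request:
carry_out([
  [[0,0,0,0],[0,0,0,0],[0,0,0,0],[0,0,0,0],[0,0,0,0],[0,0,0,0],[0,0,0,0]],
], grip=0.01, grip_force=60)

```text
clock: 16.02
position: [0.4226, 0.0605, 0.008]
tool_rot: [-3.141, 0.002, -2.734]
force: [-2.2, 1.0, 9.5]
grip_width: 0.0249
finger_force: 59.0
```

Request:
carry_out([
  [[0,0,-0.02,0],[0,0,-0.05,0],[0,0,-0.09,0],[0,0,-0.13,0],[0,0,-0.155,0],[0,0,-0.155,0],[0,0,-0.155,0]],
])

```text
clock: 16.6
position: [0.4227, 0.0602, 0.1637]
tool_rot: [-3.141, 0.004, -2.735]
force: [-0.5, -0.2, -2.7]
grip_width: 0.0247
finger_force: 60.3
```

```bash
python3 -c "
from h import *
t,d=look();held(d);bars(d,'side');seated(d,'side')
go(.628,.011,.14,176.4)"
```

```text
held span along tool x [-0.0755  0.0705] 281
bar side 100 [269.6 161.7] mean [0.5197 0.2793] rect [520. 281.] [82. 41.] yaw 72.7
bar side 181 [247.6 172.5] mean [0.4266 0.2441] rect [431. 245.] [95. 51.] yaw 24.4
bar side 353 [319.3 174.1] mean [0.6621 0.1392] rect [664. 139.] [ 55. 154.] yaw -4.2
bar side 366 [274.  230.4] mean [ 0.4259 -0.0793] rect [428. -77.] [148.  37.] yaw 33.7
bar side 114 [373.2 387.7] mean [ 0.4797 -0.6579] rect [ 482. -658.] [53. 37.] yaw 12.9
bar side 64 [331.7 393.8] mean [ 0.3867 -0.6371] rect [ 385. -634.] [13. 43.] yaw -76.5
side 100 carrier xy [-143.  190.] (array([-143.,  192.]), array([76., 38.]), 76.3)
side 181 carrier xy [-227.  152.] (array([-223.,  153.]), array([89., 47.]), 28.0)
side 353 carrier xy [-2. 68.] (array([-1., 68.]), array([ 51., 143.]), 89.5)
side 366 carrier xy [-209. -148.] (array([-207., -146.]), array([137.,  35.]), 37.4)
at [0.4215 0.0601 0.1616] yaw -156.7 shift [-0.1702 -0.1268  0.0216] twist 26.9 rows 5.116301555192909
```

Request:
carry_out([
  [[-0.03,-0.025,0,6],[-0.065,-0.05,0,12],[-0.1,-0.075,0.005,18],[-0.13,-0.1,0.01,24],[-0.16,-0.12,0.02,27],[-0.169,-0.127,0.022,27],[-0.169,-0.127,0.022,27],[-0.169,-0.127,0.022,27]],
])

```text
clock: 17.37
position: [0.6264, 0.0104, 0.1375]
tool_rot: [-3.141, -0.003, 3.078]
force: [-1.1, -0.1, -1.9]
grip_width: 0.0246
finger_force: 60.1
```

```bash
python3 -c "
from h import *
t,d=look();held(d)
s=bot.observe();print(s['grip_width'],s['finger_force'])
go(.627,.011,.076,176.4)"
```

```text
held span along tool x [-0.0729  0.0833] 395
0.024701496930911455 60.10303974151611
at [0.6261 0.0108 0.1389] yaw 176.4 shift [-0.001   0.0003  0.0629] twist -0.0 rows 1.5089527908557663
```

Request:
carry_out([
  [[0,0,0.02,0],[0,0,0.04,0],[0,0,0.05,0],[0,0,0.055,0],[0,0,0.058,0],[0,0,0.06,0],[0,0,0.061,0],[0,0,0.062,0],[0,0,0.063,0],[0,0,0.063,0]],
])

```text
clock: 18.3
position: [0.6274, 0.0106, 0.077]
tool_rot: [3.142, 0.0, 3.078]
force: [0.5, -0.0, -1.9]
grip_width: 0.0245
finger_force: 60.1
```

```bash
python3 -c "
from h import *
go(.627,.011,.0755,176.4);print(bot.observe()['force'])"
```

```text
at [0.6274 0.0106 0.077 ] yaw 176.3 shift [0.0004 0.0004 0.0015] twist -0.1 rows 0.038748364556159515
[ 0.4946231  -0.01589635 -1.93895476]
```

Release, retreat over the third bar.

Request:
carry_out([
  [[0,0,0.001,0],[0,0,0.001,0],[0,0,0.001,0]],
])

```text
clock: 18.55
position: [0.6274, 0.0106, 0.0761]
tool_rot: [3.142, 0.0, 3.078]
force: [-0.9, 0.6, 1.7]
grip_width: 0.0247
finger_force: 60.6
```

Request:
carry_out([
  [[0,0,0,0],[0,0,0,0],[0,0,0,0],[0,0,0,0],[0,0,0,0]],
], grip=0.038)

```text
clock: 18.97
position: [0.6273, 0.0106, 0.0758]
tool_rot: [-3.142, -0.0, 3.078]
force: [0.6, 0.1, 0.3]
grip_width: 0.0382
finger_force: 0.0
```

Request:
carry_out([
  [[0,0,-0.015,0],[0,0,-0.035,0],[0,0,-0.06,0],[0,0,-0.09,0],[0,0,-0.12,0],[0.04,-0.02,-0.12,-7],[0.08,-0.04,-0.12,-14],[0.11,-0.06,-0.12,-21],[0.14,-0.08,-0.12,-28],[0.17,-0.1,-0.12,-35],[0.19,-0.1,-0.12,-37],[0.19,-0.1,-0.12,-37]],
])

```text
clock: 19.97
position: [0.4276, -0.0783, 0.1961]
tool_rot: [3.141, -0.001, -2.559]
force: [0.6, 0.3, 0.3]
grip_width: 0.0379
finger_force: 0.0
```

```bash
python3 -c "
from h import *
t,d=look();seated(d,'side');seated(t,'top');bars(t,'top');bars(d,'side')
go(.4275,-.072,.007,-146.3)"
```

```text
side 763 carrier xy [-2. 38.] (array([-1., 39.]), array([107., 143.]), 89.9)
side 361 carrier xy [-209. -148.] (array([-207., -147.]), array([139.,  33.]), 37.4)
top 208 carrier xy [-0. 79.] (array([ 1., 79.]), array([137.,  24.]), 0.3)
top 207 carrier xy [ 2. 21.] (array([ 2., 21.]), array([137.,  24.]), 0.1)
bar top 208 [272.3 181.3] mean [0.6469 0.0683] rect [648.  69.] [ 25. 142.] yaw -3.4
bar top 207 [287.1 181.9] mean [0.6454 0.0083] rect [645.   8.] [ 25. 143.] yaw -3.5
bar side 763 [322.2 179.4] mean [0.66   0.1068] rect [662. 108.] [116. 154.] yaw -3.7
bar side 361 [274.1 230.4] mean [ 0.426  -0.0792] rect [428. -78.] [149.  36.] yaw 33.8
bar side 110 [373.7 387.6] mean [ 0.4808 -0.6581] rect [ 487. -657.] [51. 36.] yaw 19.7
bar side 61 [332.  394.4] mean [ 0.3869 -0.6385] rect [ 385. -637.] [13. 41.] yaw -73.8
at [ 0.4313 -0.0774  0.1963] yaw -146.7 shift [0.0004 0.0067 0.1893] twist -0.4 rows 4.541770272043225
```

Request:
carry_out([
  [[0,0.007,0.04,0],[0,0.007,0.08,0],[0,0.007,0.11,0],[0,0.007,0.14,0],[0,0.007,0.165,0],[0,0.007,0.18,0],[0,0.007,0.189,0],[0,0.007,0.189,0]],
], grip=0.06)

```text
clock: 20.73
position: [0.4273, -0.0708, 0.0052]
tool_rot: [3.14, -0.002, -2.559]
force: [-0.2, 0.3, 0.1]
grip_width: 0.0598
finger_force: 0.0
```

Request:
carry_out([
  [[0,0,0,0],[0,0,0,0],[0,0,0,0],[0,0,0,0],[0,0,0,0],[0,0,0,0],[0,0,0,0]],
], grip=0.01, grip_force=60)

```text
clock: 21.32
position: [0.4281, -0.0712, 0.008]
tool_rot: [-3.141, 0.002, -2.56]
force: [-1.6, 3.1, 10.3]
grip_width: 0.0249
finger_force: 59.0
```

Request:
carry_out([
  [[0,0,-0.02,0],[0,0,-0.05,0],[0,0,-0.09,0],[0,0,-0.13,0],[0,0,-0.155,0],[0,0,-0.155,0],[0,0,-0.155,0]],
])

```text
clock: 21.9
position: [0.4282, -0.0715, 0.1636]
tool_rot: [-3.139, 0.003, -2.56]
force: [0.7, 0.1, -3.2]
grip_width: 0.0247
finger_force: 60.7
```

```bash
python3 -c "
from h import *
t,d=look();held(d);bars(d,'side');seated(t,'top')
go(.620,-.102,.14,176.4)"
```

```text
held span along tool x [-0.1169  0.0713] 268
bar side 766 [322.3 179.4] mean [0.6602 0.1068] rect [662. 108.] [116. 154.] yaw -3.7
bar side 40 [284.6 184.8] mean [0.5276 0.1266] rect [529. 126.] [66. 16.] yaw 45.8
bar side 212 [263.3 197.7] mean [0.4394 0.0864] rect [447.  90.] [113.  44.] yaw 36.9
bar side 108 [373.5 388.2] mean [ 0.4797 -0.6591] rect [ 485. -659.] [47. 33.] yaw 17.0
bar side 64 [331.9 394.2] mean [ 0.3867 -0.6379] rect [ 384. -635.] [14. 45.] yaw -75.4
top 203 carrier xy [ 0. 79.] (array([ 1., 79.]), array([ 24., 137.]), 89.7)
top 209 carrier xy [ 2. 21.] (array([ 2., 21.]), array([137.,  23.]), 0.3)
at [ 0.427  -0.0713  0.1616] yaw -146.7 shift [-0.1443 -0.1317  0.0215] twist 36.9 rows 4.714080830724937
```

Request:
carry_out([
  [[-0.02,-0.02,0,7],[-0.05,-0.045,0,14],[-0.08,-0.07,0.005,21],[-0.1,-0.095,0.01,28],[-0.13,-0.12,0.02,34],[-0.144,-0.131,0.022,37],[-0.144,-0.131,0.022,37],[-0.144,-0.131,0.022,37]],
])

```text
clock: 22.67
position: [0.6191, -0.1013, 0.1373]
tool_rot: [-3.141, -0.004, 3.079]
force: [0.3, 0.4, -4.3]
grip_width: 0.0246
finger_force: 60.6
```

```bash
python3 -c "
from h import *
t,d=look();held(d);bars(d,'side',.145)
s=bot.observe();print(s['grip_width'],s['finger_force'])
go(.620,-.102,.076,176.4)"
```

```text
held span along tool x [-0.0741  0.084 ] 463
bar side 693 [318.1 183.2] mean [ 0.5805 -0.0584] rect [579. -60.] [135.  96.] yaw 84.3
bar side 156 [350.5 186.8] mean [ 0.6644 -0.1119] rect [ 662. -110.] [45. 66.] yaw -0.3
bar side 115 [373.2 387.7] mean [ 0.4415 -0.7146] rect [ 444. -715.] [46. 33.] yaw 12.9
bar side 59 [332.1 394.7] mean [ 0.3602 -0.6984] rect [ 359. -697.] [11. 34.] yaw -73.8
0.02494982868099672 60.56123614311218
at [ 0.6185 -0.1014  0.1387] yaw 176.4 shift [-0.0017 -0.0005  0.0627] twist -0.0 rows 1.503715234387553
```

Request:
carry_out([
  [[-0.001,0,0.02,0],[-0.001,0,0.04,0],[-0.001,0,0.05,0],[-0.001,0,0.055,0],[-0.001,0,0.058,0],[-0.001,0,0.06,0],[-0.001,0,0.061,0],[-0.001,0,0.062,0],[-0.001,0,0.063,0],[-0.001,0,0.063,0]],
])

```text
clock: 23.6
position: [0.6209, -0.1016, 0.077]
tool_rot: [-3.142, 0.0, 3.078]
force: [-0.5, -1.1, -2.5]
grip_width: 0.0247
finger_force: 60.6
```

Request:
carry_out([
  [[0,0,0.001,0],[0,0,0.001,0],[0,0,0.001,0]],
])

```text
clock: 23.85
position: [0.6209, -0.1016, 0.076]
tool_rot: [-3.142, 0.0, 3.078]
force: [-0.2, 0.0, 2.1]
grip_width: 0.0246
finger_force: 61.0
```

Request:
carry_out([
  [[0,0,0,0],[0,0,0,0],[0,0,0,0],[0,0,0,0],[0,0,0,0]],
], grip=0.038)

```text
clock: 24.27
position: [0.6208, -0.1016, 0.0758]
tool_rot: [-3.142, 0.0, 3.078]
force: [0.3, -0.8, -0.2]
grip_width: 0.0384
finger_force: 0.0
```

Request:
carry_out([
  [[0,0,-0.015,0],[0,0,-0.035,0],[0,0,-0.06,0],[0,0,-0.09,0],[0,0,-0.12,0],[0.04,-0.02,-0.12,0],[0.08,-0.03,-0.12,0],[0.12,-0.04,-0.12,0],[0.16,-0.05,-0.12,0],[0.2,-0.06,-0.12,0],[0.2,-0.06,-0.12,0]],
])

```text
clock: 25.18
position: [0.4104, -0.1502, 0.1957]
tool_rot: [-3.141, -0.004, 3.074]
force: [2.7, -0.6, -0.2]
grip_width: 0.0378
finger_force: 0.0
```

```bash
python3 - <<'E'
from h import *
t,d=look();seated(d,'side');seated(t,'top')
X=(.487,-.44,.063); ims=[]
for n,f in(("top",t),("side",d)):
    for l,z in(("dial_grip",.063),("dial_pointer",.077)):
        for r in bot.spot_point(f,l): 
            P=onz(f,r["position"],z)
            if np.hypot(P[0]-.487,P[1]+.44)<.08: print(n,l,round(r["conf"],2),np.round(r["position"],1),P.round(4))
    p=f["pixels"].astype(int); c=proj(f,X)
    # grey pedestal disc
    g=p.max(2)-p.min(2)
    m=(p.max(2)<55).astype(np.uint8); k,lab,st,ce=cv2.connectedComponentsWithStats(m)
    for i in range(1,k):
        if st[i,4]>15 and np.hypot(*(ce[i]-c))<12: print(n,"black",st[i],ce[i].round(1),onz(f,ce[i],.06).round(4))
    m=((g<25)&(p.max(2)>60)&(p.max(2)<190)).astype(np.uint8); k,lab,st,ce=cv2.connectedComponentsWithStats(m)
    for i in range(1,k):
        if st[i,4]>100 and np.hypot(*(ce[i]-c))<15: print(n,"grey",st[i],onz(f,(st[i][0]+(st[i][2]-1)/2,st[i][1]+(st[i][3]-1)/2),.035).round(4))
    c0,r0=int(c[0])-25,int(c[1])-27
    ims.append(cv2.resize(p[r0:r0+50,c0:c0+50].astype(np.uint8),None,fx=8,fy=8,interpolation=cv2.INTER_CUBIC)); print(n,"crop",c0,r0)
cv2.imwrite("pics/dial1.png",np.hstack(ims)[:,:,::-1])
E
```

```text
side 765 carrier xy [-2. 38.] (array([-1., 39.]), array([107., 143.]), 89.9)
side 424 carrier xy [ -1. -98.] (array([ -0., -98.]), array([141.,  49.]), 0.5)
top 209 carrier xy [ 0. 79.] (array([ 1., 79.]), array([137.,  24.]), 0.2)
top 209 carrier xy [ 2. 21.] (array([ 2., 21.]), array([137.,  24.]), 0.3)
top 206 carrier xy [  2. -88.] (array([  2., -88.]), array([ 23., 137.]), 89.9)
top dial_grip 0.62 [400.5 220.4] [ 0.4877 -0.4399  0.063 ]
top dial_pointer 0.65 [396.9 216. ] [ 0.5027 -0.4235  0.077 ]
top black [393 215  14  14 147] [399.7 221.8] [ 0.4827 -0.4371  0.06  ]
top grey [383 208  31  30 302] [ 0.4834 -0.4351  0.035 ]
top crop 375 193
side dial_grip 0.8 [339.9 304.3] [ 0.4884 -0.4445  0.063 ]
side dial_pointer 0.89 [344.2 292.8] [ 0.5083 -0.425   0.077 ]
side black [316 292  40  35 666] [334.7 308.1] [ 0.4725 -0.4486  0.06  ]
side crop 313 276
```

View pics/dial1.png

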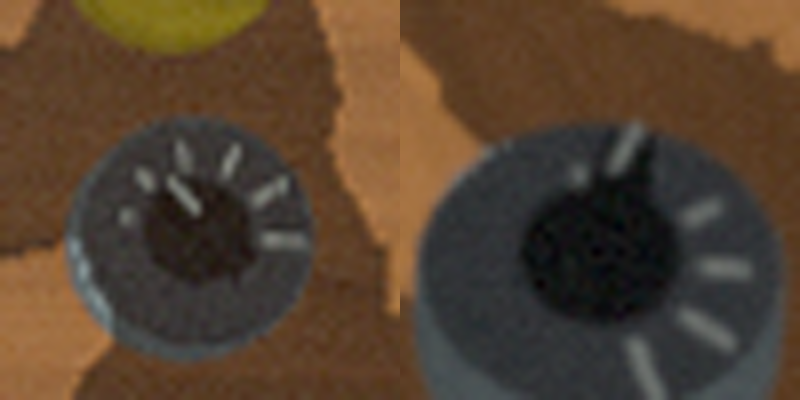

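```bash
python3 -c "
from h import *
go(.487,-.440,.15,43)
print(bot.observe()['qpos'])"
```

```text
at [ 0.4182 -0.1485  0.1957] yaw 176.4 shift [-0.087  -0.2866  0.0458] twist 133.4 rows 7.265898001198884
[ 0.15267269  0.28704998  0.06627432  2.09707781 -0.02732518  0.7579947
  1.74388528]
```

Request:
carry_out([
  [[-0.01,-0.03,0,7],[-0.02,-0.06,0,14],[-0.03,-0.09,0,21],[-0.035,-0.12,0,28],[-0.045,-0.15,0,35],[-0.055,-0.18,0,42],[-0.065,-0.21,0.01,49],[-0.07,-0.24,0.02,56],[-0.08,-0.265,0.03,63],[-0.087,-0.287,0.045,70],[-0.087,-0.287,0.045,77],[-0.087,-0.287,0.045,80]],
], grip=0.06)

```text
clock: 26.48
position: [0.4859, -0.4414, 0.1487]
tool_rot: [-3.139, -0.001, 1.674]
force: [-0.4, 0.3, 0.1]
grip_width: 0.06
finger_force: 0.0
```

Request:
carry_out([
  [[0,0,0,7],[0,0,0,14],[0,0,0,21],[0,0,0,28],[0,0,0,35],[0,0,0,42],[0,0,0,49],[0,0,0,53],[0,0,0,53]],
])

```text
clock: 27.23
position: [0.4867, -0.4402, 0.1499]
tool_rot: [-3.141, 0.001, 0.755]
force: [0.1, 0.7, -0.2]
grip_width: 0.0601
finger_force: 0.0
```

```bash
python3 - <<'E'
from h import *
t,d=look()
go(.487,-.440,.055,43)
print(bot.observe()['qpos'])
for n,f in(("top",t),("side",d)):
    for l,z in(("dial_grip",.063),("dial_pointer",.077)):
        for r in bot.spot_point(f,l): 
            P=onz(f,r["position"],z)
            if np.hypot(P[0]-.487,P[1]+.44)<.08: print(n,l,round(r["conf"],2),np.round(r["position"],1),P.round(4))
im=d["pixels"][250:350,280:400]; cv2.imwrite("pics/dial2.png",cv2.resize(im,None,fx=5,fy=5,interpolation=cv2.INTER_CUBIC)[:,:,::-1])
E
```

```text
at [ 0.4864 -0.4404  0.1503] yaw 43.6 shift [0.0008 0.0002 0.0953] twist 0.6 rows 2.284282750981776
[ 0.23994646  0.76737022  0.67029846  1.60673392 -0.55147122  0.96518346
  0.28530116]
side dial_grip 0.68 [337.2 303.9] [ 0.4825 -0.4408  0.063 ]
side dial_pointer 0.9 [344. 293.] [ 0.5075 -0.4254  0.077 ]
```

View pics/dial2.png

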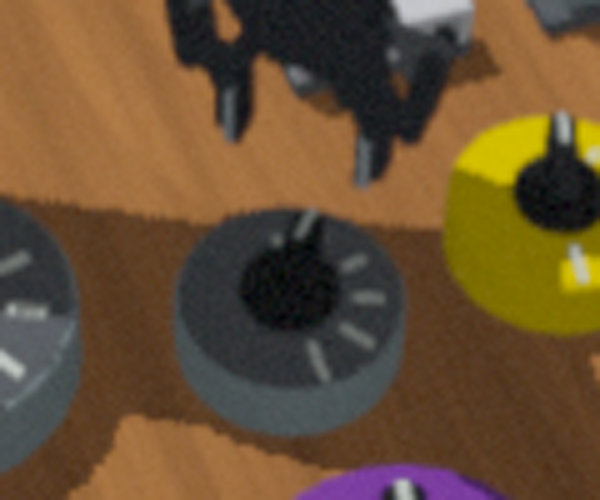

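Request:
carry_out([
  [[0,0,0.025,0],[0,0,0.05,0],[0,0,0.07,0],[0,0,0.085,0],[0,0,0.091,0],[0,0,0.094,0],[0,0,0.094,0]],
])

```text
clock: 28.12
position: [0.4859, -0.4409, 0.057]
tool_rot: [3.141, 0.0, 0.757]
force: [-0.6, -0.3, 0.3]
grip_width: 0.0597
finger_force: 0.0
```

Request:
carry_out([
  [[0,0,0,0],[0,0,0,0],[0,0,0,0],[0,0,0,0],[0,0,0,0],[0,0,0,0],[0,0,0,0],[0,0,0,0]],
], grip=0.005, grip_force=40)

```text
clock: 28.78
position: [0.4831, -0.4378, 0.0574]
tool_rot: [-3.133, -0.002, 0.756]
force: [-23.0, 25.2, 29.8]
grip_width: 0.0142
finger_force: 41.2
```

Request:
carry_out([
  [[0,-0.002,-0.001,0],[0,-0.004,-0.002,0],[0,-0.0045,-0.003,0],[0,-0.0045,-0.003,0],[0,-0.0045,-0.003,0]],
])

```text
clock: 29.2
position: [0.4825, -0.437, 0.0582]
tool_rot: [-3.141, 0.001, 0.757]
force: [4.0, -7.3, -33.0]
grip_width: 0.0141
finger_force: 41.5
```

```bash
python3 -c "
from h import *
s=bot.observe();print({k:np.round(s[k],4) for k in('position','tool_rot','force','moment','grip_width')})"
```

```text
{'position': array([ 0.4825, -0.437 ,  0.0582]), 'tool_rot': array([-3.1405e+00,  9.0000e-04,  7.5690e-01]), 'force': array([  4.0315,  -7.2635, -33.0163]), 'moment': array([-1.5473, -0.9902,  0.0021]), 'grip_width': np.float64(0.0141)}
```

Request:
carry_out([
  [[0,0.001,0.0015,0],[0,0.001,0.0015,5],[0,0.001,0.0015,10],[0,0.001,0.0015,15],[0,0.001,0.0015,20],[0,0.001,0.0015,20]],
])

```text
clock: 29.7
position: [0.4821, -0.4363, 0.0579]
tool_rot: [-3.137, 0.001, 0.402]
force: [-10.2, 11.4, 1.5]
grip_width: 0.014
finger_force: 46.1
```

```bash
python3 -c "
from h import *
s=bot.observe();print({k:np.round(s[k],4) for k in('position','tool_rot','force','moment','grip_width')})
print(R.from_euler('xyz',s['tool_rot']).inv().apply(s['force']))"
```

```text
{'position': array([ 0.4821, -0.4363,  0.0579]), 'tool_rot': array([-3.137e+00,  1.200e-03,  4.017e-01]), 'force': array([-10.1797,  11.3504,   1.477 ]), 'moment': array([2.5397, 2.1092, 0.0189]), 'grip_width': np.float64(0.014)}
[ -4.9332996  -14.4336119   -1.40423183]
```

Request:
carry_out([
  [[-0.0005,-0.0015,0,0],[-0.0005,-0.0015,0,5],[-0.0005,-0.0015,0,10],[-0.0005,-0.0015,0,15],[-0.0005,-0.0015,0,20],[-0.0005,-0.0015,0,25],[-0.0005,-0.0015,0,25]],
])

```text
clock: 30.28
position: [0.4818, -0.435, 0.0579]
tool_rot: [-3.138, 0.002, -0.034]
force: [-6.0, 11.5, 1.1]
grip_width: 0.0143
finger_force: 46.0
```

```bash
python3 -c "
from h import *
s=bot.observe();print({k:np.round(s[k],4) for k in('position','tool_rot','force','moment','grip_width')})
print(R.from_euler('xyz',s['tool_rot']).inv().apply(s['force']))"
```

```text
{'position': array([ 0.4818, -0.435 ,  0.0579]), 'tool_rot': array([-3.1379e+00,  2.0000e-03, -3.4000e-02]), 'force': array([-5.9671, 11.4531,  1.0796]), 'moment': array([2.7223, 1.3592, 0.0273]), 'grip_width': np.float64(0.0143)}
[ -6.35514809 -11.24749674  -1.02552683]
```

Request:
carry_out([
  [[-0.0005,-0.0013,0,0],[-0.0005,-0.0013,0,5],[-0.0005,-0.0013,0,10],[-0.0005,-0.0013,0,15],[-0.0005,-0.0013,0,20],[-0.0005,-0.0013,0,25],[-0.0005,-0.0013,0,30],[-0.0005,-0.0013,0,30]],
])

```text
clock: 30.95
position: [0.4823, -0.4334, 0.0579]
tool_rot: [-3.138, 0.003, -0.557]
force: [-2.2, 12.9, 0.7]
grip_width: 0.0137
finger_force: 45.9
```

```bash
python3 -c "
from h import *
s=bot.observe();print({k:np.round(s[k],4) for k in('position','tool_rot','force','moment','grip_width')})
print(R.from_euler('xyz',s['tool_rot']).inv().apply(s['force']))"
```

```text
{'position': array([ 0.4823, -0.4334,  0.0579]), 'tool_rot': array([-3.1385e+00,  2.5000e-03, -5.5690e-01]), 'force': array([-2.1729, 12.8535,  0.7274]), 'moment': array([ 3.0199,  0.3452, -0.0267]), 'grip_width': np.float64(0.0137)}
[-8.64012897 -9.76500206 -0.6753281 ]
```

Request:
carry_out([
  [[-0.0008,-0.0012,0,0],[-0.0008,-0.0012,0,5],[-0.0008,-0.0012,0,10],[-0.0008,-0.0012,0,15],[-0.0008,-0.0012,0,20],[-0.0008,-0.0012,0,25],[-0.0008,-0.0012,0,28],[-0.0008,-0.0012,0,28]],
])

```text
clock: 31.62
position: [0.4834, -0.4324, 0.0579]
tool_rot: [-3.139, 0.002, -1.043]
force: [5.1, 10.1, -7.0]
grip_width: 0.0139
finger_force: 45.1
```

Request:
carry_out([
  [[0,0,0,0],[0,0,0,0],[0,0,0,0],[0,0,0,0],[0,0,0,0]],
], grip=0.05)

```text
clock: 32.03
position: [0.4819, -0.4345, 0.0586]
tool_rot: [-3.142, -0.001, -1.041]
force: [0.7, 0.2, 0.2]
grip_width: 0.05
finger_force: 0.0
```

Request:
carry_out([
  [[0,0,-0.02,0],[0,0,-0.05,0],[0,0,-0.08,0],[0,0,-0.11,0],[0,0,-0.14,0],[0,-0.04,-0.14,0],[0,-0.08,-0.14,0],[0,-0.12,-0.14,0],[0,-0.16,-0.14,0],[0,-0.16,-0.14,0]],
])

```text
clock: 32.87
position: [0.627, -0.3474, 0.1973]
tool_rot: [-3.139, 0.001, -1.031]
force: [1.4, 1.2, -1.5]
grip_width: 0.0501
finger_force: 0.0
```

```bash
python3 - <<'E'
from h import *
t,d=look();seated(t,'top');seated(d,'side'); s=bot.observe(); print(s['position'],np.degrees(s['tool_rot']),s['qpos'])
ims=[]
for n,f in(("top",t),("side",d)):
    P={}
    for l,z in(("dial_grip",.063),("dial_pointer",.077)):
        for r in bot.spot_point(f,l): 
            Q=onz(f,r["position"],z)
            if np.hypot(Q[0]-.483,Q[1]+.436)<.08: print(n,l,round(r["conf"],2),Q.round(4))
    c=proj(f,(.483,-.435,.05)); c0,r0=int(c[0])-25,int(c[1])-25
    ims.append(cv2.resize(f["pixels"][r0:r0+50,c0:c0+50],None,fx=8,fy=8,interpolation=cv2.INTER_CUBIC))
cv2.imwrite("pics/dial3.png",np.hstack(ims)[:,:,::-1])
E
```

```text
top 82 carrier xy [42. 78.] (array([41., 80.]), array([57., 23.]), 5.4)
top 78 carrier xy [45. 22.] (array([43., 21.]), array([52., 23.]), 4.4)
side 760 carrier xy [-2. 38.] (array([-1., 39.]), array([107., 143.]), 89.9)
side 427 carrier xy [ -1. -99.] (array([ -0., -98.]), array([ 48., 141.]), 89.8)
[ 0.62097403 -0.3523367   0.19789882] [ 1.79965970e+02 -3.15755781e-03 -5.94988243e+01] [-0.0997361   0.99883236  1.1299795   1.39895129 -0.90652891  1.30673986
 -1.53318747]
top dial_grip 0.5 [ 0.4837 -0.4324  0.063 ]
top dial_pointer 0.61 [ 0.4898 -0.4576  0.077 ]
side dial_grip 0.86 [ 0.4863 -0.439   0.063 ]
side dial_grip 0.43 [ 0.509  -0.4537  0.063 ]
side dial_pointer 0.52 [ 0.5022 -0.4609  0.077 ]
```

View pics/dial3.png

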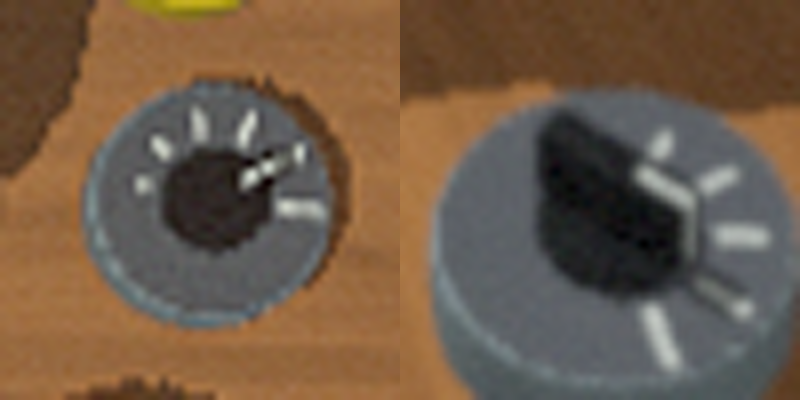

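```bash
python3 -c "
from h import *
go(.636,.154,.20,-3.6)"
```

```text
at [ 0.619  -0.3544  0.1986] yaw -59.8 shift [-0.4306 -0.2707 -0.0015] twist -56.2 rows 12.198358386222084
```

Request:
carry_out([
  [[-0.03,-0.019,0,-5],[-0.06,-0.038,0,-10],[-0.09,-0.057,0,-16],[-0.12,-0.076,0,-21],[-0.15,-0.094,0,-26],[-0.18,-0.113,0,-32],[-0.21,-0.132,0,-37],[-0.24,-0.151,0,-42],[-0.27,-0.17,0,-48],[-0.3,-0.189,0,-53],[-0.33,-0.207,0,-56],[-0.33,-0.207,0,-56]],
], grip=0.06)

```text
clock: 34.17
position: [0.632, 0.043, 0.1979]
tool_rot: [-3.138, 0.001, -0.054]
force: [0.0, -0.5, -0.8]
grip_width: 0.06
finger_force: 0.0
```

```bash
python3 -c "
from h import *
go(.636,.154,.17,-3.6);print(bot.observe()['qpos'])
t,d=look()
u=np.array([.9980,-.063]);v=np.array([.063,.998])
for n,f in (('top',t),('side',d)):
  for r in bot.spot_point(f,'carrier_post')[:3]: print(n,r['conf'],onz(f,r['position'],.084))
"
```

```text
at [0.632  0.043  0.1979] yaw -3.1 shift [-0.0019 -0.111   0.0282] twist 0.5 rows 2.747046513696488
[-0.74610616  0.81563904  1.01843014  1.64206188 -0.7597431   1.12833065
 -1.1451203 ]
top 0.7 [0.65919965 0.14245068 0.084     ]
top 0.45 [ 0.49028155 -0.45467793  0.084     ]
top 0.26 [ 0.62366992 -0.10765166  0.084     ]
side 0.82 [0.6317996  0.14072613 0.084     ]
```

Request:
carry_out([
  [[-0.001,-0.035,0,0.5],[-0.002,-0.07,0,0.5],[-0.002,-0.1,0,0.5],[-0.002,-0.108,0,0.5],[-0.002,-0.108,0,0.5],[-0.002,-0.108,0,0.5]],
], grip=0.075)

```text
clock: 34.87
position: [0.6369, 0.1421, 0.1984]
tool_rot: [3.141, -0.0, -0.074]
force: [0.0, -0.5, 0.5]
grip_width: 0.075
finger_force: 0.0
```

```bash
python3 - <<'E'
from h import *
go(.636,.152,.07,-3.6)
t,d=look()
p=d["pixels"].astype(int); m=(p.max(2)<50).astype(np.uint8); k,lab,st,ce=cv2.connectedComponentsWithStats(m)
for i in range(1,k):
    if 15<st[i,4]<100: print(st[i],ce[i].round(1),onz(d,ce[i],.085).round(4))
cv2.imwrite("pics/post2.png",cv2.resize(d["pixels"][90:230,270:400],None,fx=4,fy=4,interpolation=cv2.INTER_CUBIC)[:,:,::-1])
E
```

```text
at [0.6369 0.1421 0.1984] yaw -4.3 shift [-0.0016 -0.0099  0.1284] twist -0.7 rows 3.0881903551962164
[109 130  29  13  61] [124.3 135.6] [0.0337 0.5619 0.085 ]
[310 154   5  13  55] [311.7 159.9] [0.6358 0.1444 0.085 ]
[ 22 213   6  10  20] [ 24.8 217. ] [-0.2889  0.1918  0.085 ]
[ 39 217   4   8  20] [ 40.9 219.8] [-0.24   0.159  0.085]
[  0 303  17  16  99] [  5.  310.3] [-0.3074 -0.1774  0.085 ]
[  0 361  11  16  82] [  3.9 369.6] [-0.2923 -0.358   0.085 ]
[ 18 386  10  14  60] [ 23. 392.] [-0.2464 -0.4315  0.085 ]
```

View pics/post2.png

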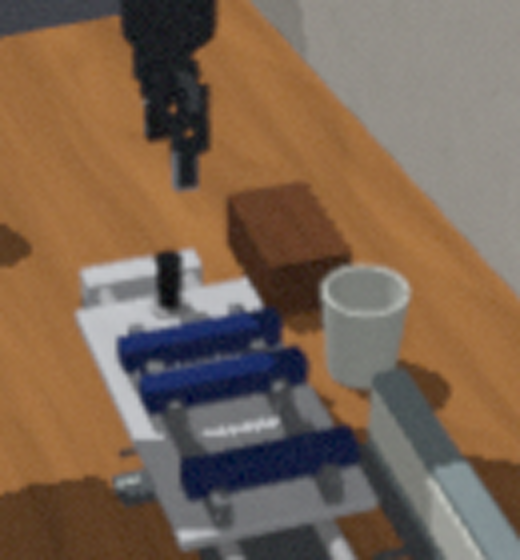

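Request:
carry_out([
  [[-0.001,-0.005,0.03,-0.7],[-0.001,-0.005,0.06,-0.7],[-0.001,-0.005,0.09,-0.7],[-0.001,-0.005,0.11,-0.7],[-0.001,-0.005,0.12,-0.7],[-0.001,-0.005,0.128,-0.7],[-0.001,-0.005,0.128,-0.7]],
])

```text
clock: 35.55
position: [0.6361, 0.1479, 0.0698]
tool_rot: [3.141, 0.001, -0.061]
force: [-0.5, -0.4, 1.1]
grip_width: 0.0746
finger_force: 0.0
```

Request:
carry_out([
  [[0,0,0,0],[0,0,0,0],[0,0,0,0],[0,0,0,0],[0,0,0,0],[0,0,0,0],[0,0,0,0],[0,0,0,0]],
], grip=0.01, grip_force=40)

```text
clock: 36.22
position: [0.6368, 0.1515, 0.0716]
tool_rot: [-3.138, -0.001, -0.058]
force: [-0.7, 10.6, 11.0]
grip_width: 0.0245
finger_force: 38.5
```

```bash
python3 -c "
from h import *
t,d=look()
s=bot.observe();print(s['position'],s['force'],np.degrees(s['tool_rot']),s['grip_width']);seated(d,'side')
"
```

```text
[0.63679784 0.15145772 0.07163535] [-2.29533128 11.14317838 11.41532171] [-1.79793371e+02 -8.11477974e-02 -3.34229416e+00] 0.0246138328929449
side 744 carrier xy [-3. 37.] (array([-2., 38.]), array([108., 141.]), 89.9)
side 457 carrier xy [ -0. -98.] (array([  1., -98.]), array([143.,  50.]), 0.4)
```

Request:
carry_out([
  [[0,0.004,0,0],[0,0.008,0,0],[0,0.014,0,0],[0,0.022,0,0],[0,0.032,0,0],[0,0.042,0,0],[0,0.052,0,0],[0,0.062,0,0],[0,0.072,0,0],[0,0.082,0,0],[0,0.09,0,0],[0,0.094,0,0]],
])

```text
clock: 37.32
position: [0.6307, 0.0541, 0.0716]
tool_rot: [-3.141, -0.001, -0.061]
force: [-5.0, 2.1, 12.0]
grip_width: 0.0245
finger_force: 39.0
```

Request:
carry_out([
  [[0,0.004,0,0],[0,0.008,0,0],[0,0.012,0,0],[0,0.016,0,0],[0,0.02,0,0],[0,0.02,0,0]],
])

```text
clock: 37.82
position: [0.6294, 0.0343, 0.0716]
tool_rot: [-3.141, -0.001, -0.061]
force: [-4.7, -1.2, 12.4]
grip_width: 0.0242
finger_force: 39.0
```

Request:
carry_out([
  [[0,0.002,0,0],[0,0.004,0,0],[0,0.006,0,0],[0,0.006,0,0]],
])

```text
clock: 38.15
position: [0.6292, 0.0303, 0.0716]
tool_rot: [-3.139, -0.001, -0.06]
force: [-6.4, 6.4, 14.7]
grip_width: 0.0242
finger_force: 39.2
```

Request:
carry_out([
  [[0,0.002,0,0],[0,0.004,0,0],[0,0.006,0,0],[0,0.006,0,0]],
])

```text
clock: 38.48
position: [0.6288, 0.0247, 0.0716]
tool_rot: [-3.139, -0.001, -0.059]
force: [-5.8, 2.2, 11.9]
grip_width: 0.0244
finger_force: 39.3
```

Request:
carry_out([
  [[0,0.002,0,0],[0,0.004,0,0],[0,0.006,0,0],[0,0.006,0,0]],
])

```text
clock: 38.82
position: [0.6283, 0.0168, 0.0716]
tool_rot: [-3.141, -0.001, -0.061]
force: [-4.6, -3.2, 11.2]
grip_width: 0.0245
finger_force: 39.4
```

Request:
carry_out([
  [[0,0.002,0,0],[0,0.003,0,0],[0,0.003,0,0],[0,0.003,0,0]],
])

```text
clock: 39.15
position: [0.6281, 0.0137, 0.0716]
tool_rot: [-3.142, -0.001, -0.061]
force: [-4.9, -2.1, 12.6]
grip_width: 0.0243
finger_force: 39.4
```

Request:
carry_out([
  [[0,0,0,0],[0,0,0,0],[0,0,0,0],[0,0,0,0],[0,0,0,0],[0,0,0,0]],
], grip=0.06)

```text
clock: 39.65
position: [0.628, 0.0143, 0.0703]
tool_rot: [3.142, 0.0, -0.06]
force: [-0.6, -0.0, 0.6]
grip_width: 0.0599
finger_force: 0.0
```

Request:
carry_out([
  [[0,0,-0.02,0],[0,0,-0.045,0],[0,0,-0.08,0],[0,0,-0.11,0],[0,0,-0.14,0],[-0.04,0,-0.14,0],[-0.08,0,-0.14,0],[-0.12,0,-0.14,0],[-0.16,0,-0.14,0],[-0.2,0,-0.14,0],[-0.2,0,-0.14,0],[-0.2,0,-0.14,0]],
])

```text
clock: 40.65
position: [0.427, 0.0274, 0.2104]
tool_rot: [-3.14, 0.001, -0.059]
force: [0.9, 1.0, 0.6]
grip_width: 0.0597
finger_force: 0.0
```

```bash
python3 - <<'E'
from h import *
t,d=look();seated(t,'top');seated(d,'side')
u=np.array([.9980,-.063]);v=np.array([.063,.998]);m=np.array([.626,-.017])-v*.14
g=cv2.cvtColor(t["pixels"],cv2.COLOR_RGB2GRAY); ss=np.arange(-145,206,3)
for x in(-70,70):
    P=np.array([proj(t,(*(m+u*x/1000+v*s/1000),.056)) for s in ss],np.float32)
    a=cv2.remap(g,P[None,:,0],P[None,:,1],cv2.INTER_LINEAR)[0]; print(x,list(zip(ss[:14],a[:14])),list(zip(ss[-18:],a[-18:])))
ims=[cv2.resize(f["pixels"][r:r+120,c:c+160],(400,300),interpolation=cv2.INTER_CUBIC) for f,c,r in((t,230,130),(d,270,130))]
cv2.imwrite("pics/end.png",np.hstack(ims)[:,:,::-1])
E
```

```text
top 209 carrier xy [ -1. -60.] (array([ -0., -60.]), array([137.,  24.]), 0.2)
top 167 carrier xy [  12. -117.] (array([  10., -118.]), array([ 22., 125.]), 89.4)
top 113 carrier xy [  33. -227.] (array([  32., -226.]), array([80., 23.]), 3.4)
side 404 carrier xy [ -4. -70.] (array([ -2., -70.]), array([ 48., 141.]), 89.6)
side 460 carrier xy [   0. -126.] (array([   2., -126.]), array([143.,  49.]), 0.2)
side 509 carrier xy [   0. -235.] (array([   2., -236.]), array([144.,  46.]), 1.1)
-70 [(np.int64(-145), np.uint8(74)), (np.int64(-142), np.uint8(75)), (np.int64(-139), np.uint8(71)), (np.int64(-136), np.uint8(73)), (np.int64(-133), np.uint8(73)), (np.int64(-130), np.uint8(69)), (np.int64(-127), np.uint8(87)), (np.int64(-124), np.uint8(109)), (np.int64(-121), np.uint8(122)), (np.int64(-118), np.uint8(120)), (np.int64(-115), np.uint8(116)), (np.int64(-112), np.uint8(121)), (np.int64(-109), np.uint8(123)), (np.int64(-106), np.uint8(122))] [(np.int64(152), np.uint8(192)), (np.int64(155), np.uint8(192)), (np.int64(158), np.uint8(193)), (np.int64(161), np.uint8(195)), (np.int64(164), np
[... 759 characters left out ...]
4(-115), np.uint8(126)), (np.int64(-112), np.uint8(116)), (np.int64(-109), np.uint8(119)), (np.int64(-106), np.uint8(114))] [(np.int64(152), np.uint8(189)), (np.int64(155), np.uint8(190)), (np.int64(158), np.uint8(191)), (np.int64(161), np.uint8(190)), (np.int64(164), np.uint8(190)), (np.int64(167), np.uint8(190)), (np.int64(170), np.uint8(189)), (np.int64(173), np.uint8(188)), (np.int64(176), np.uint8(188)), (np.int64(179), np.uint8(189)), (np.int64(182), np.uint8(190)), (np.int64(185), np.uint8(192)), (np.int64(188), np.uint8(173)), (np.int64(191), np.uint8(145)), (np.int64(194), np.uint8(119)), (np.int64(197), np.uint8(122)), (np.int64(200), np.uint8(122)), (np.int64(203), np.uint8(123))]
```

View pics/end.png

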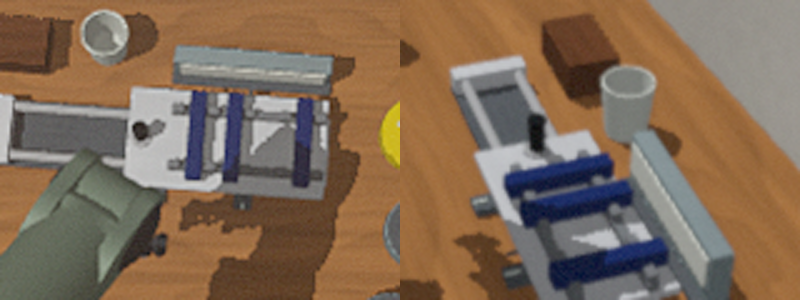

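```bash
python3 - <<'E'
from h import *
d=bot.grab_frame("side")
p=d["pixels"].astype(int); m=(p.max(2)<50).astype(np.uint8); k,lab,st,ce=cv2.connectedComponentsWithStats(m)
for i in range(1,k):
    X=onz(d,ce[i],.085)
    if 15<st[i,4]<100 and X[0]>.5: print(st[i],ce[i].round(1),X.round(4))
for n in ("station_lamp","carrier_mid"): print(n,[(round(r["conf"],2),onz(d,r["position"],.056).round(4)) for r in bot.spot_point(d,n)[:2]])
print(bot.observe()["force"])
# crop at pointer plate
c=proj(d,(.53,-.15,.04)).astype(int);print(c)
cv2.imwrite("pics/ptr.png",cv2.resize(d["pixels"][c[1]-35:c[1]+35,c[0]-45:c[0]+45],None,fx=8,fy=8,interpolation=cv2.INTER_CUBIC)[:,:,::-1])
E
```

```text
[321 176   7  15  70] [324.  182.3] [0.628  0.0105 0.085 ]
station_lamp [(0.62, array([ 0.6141, -0.1635,  0.056 ]))]
carrier_mid [(0.67, array([ 0.6136, -0.157 ,  0.056 ]))]
[-0.80517581 -0.57027023 -0.01719793]
[313 231]
```

View pics/ptr.png

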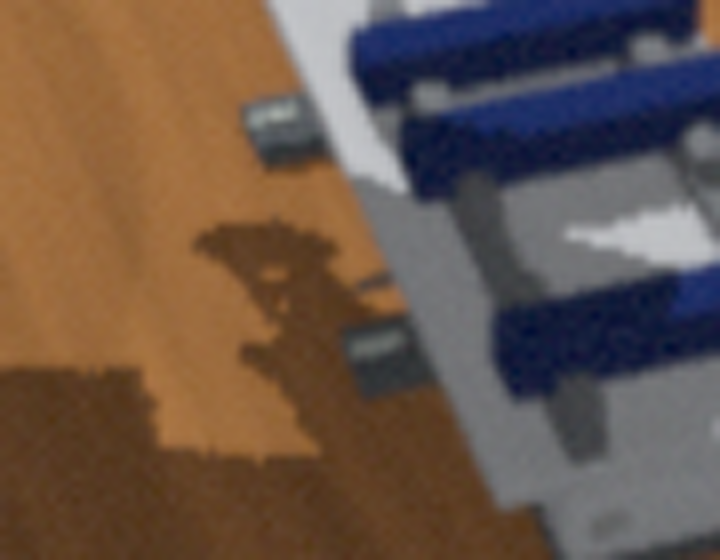

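```bash
python3 -c "
from h import *
print(bot.job_done())"
```

```text
the job is handed in; nothing more can be done
None
```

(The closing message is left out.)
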